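# Pack the plumbing order into the compartment tray

## Task

Pack the customer's order into the beige tray: stand the straight coupling over the little post, lay the tee flat in the middle one of the three square compartments, lay the 90-degree elbow flat in the square compartment farthest from the post, and lay the long union in the long compartment. Leave the look-alikes (the four-way cross, the 45-degree bend, the stepped reducer and the short union) where they lie.

Things in the scene. Friction and masses are not known exactly. Their poses are not given: they have to be found in the camera images.
- tray: Fixed beige tray, 304 (x) by 196 (y), any yaw; walls 16 high, 4 thick; floor 4 thick. Origin: centre of underside, z up. On its +y side three square compartments, 96 by 96 inside, centred at x = -100, 0, +100, y = +46; the x = -100 one has a post at its centre (8 in diameter, top 26 above the floor). On its -y side one long compartment, 300 by 88 inside, centred at x = 0, y = -50.
- tee: Grey plastic pipe tee lying flat, about 70 g. Arms along its +x and -x reach 36 from the origin, the arm along +y reaches 44; each ends in a collar 38 in diameter, 20 long (32 in diameter behind it). Origin: where the arm axes cross, 19 above what it lies on; z up at the start. Grip it across the collar of the +y arm, 33 from the origin.
- elbow: Grey plastic 90-degree pipe elbow lying flat, about 55 g. Arms along its +x and +y, each reaching 42 from the origin and ending in a collar 38 in diameter, 20 long (32 in diameter behind it). Origin: where the arm axes cross, 19 above what it lies on; z up at the start. Grip it across either collar, 31 from the origin.
- coupling: Grey plastic straight pipe coupling standing upright: a plain tube, 38 outer diameter all the way up, open bore 28, 44 high. Origin: centre of the tube, 22 above the surface it stands on; z along the tube. About 40 g.
- union: Grey plastic long pipe union lying down: a round tube 26 in diameter and 100 long along its x, with an eight-sided nut (34 across flats, 34 long) round its middle, on which it rests. Origin: its centre, on the tube's axis, 17 above the surface it lies on; at the start two flats of the nut face +y and -y. About 80 g.
- cross: Look-alike, to be left alone: grey plastic four-way cross lying flat, arms along +x, -x, +y and -y, each reaching 36, collars 38 in diameter. Origin: where the arms cross, 19 above the counter.
- bend: Look-alike, to be left alone: grey plastic 45-degree bend lying flat, one arm along its +x and one 135 degrees round from it towards +y, each reaching 42, collars 38 in diameter. Origin: where the arm axes cross, 19 above the counter.
- reducer: Look-alike, to be left alone: grey plastic stepped reducer standing upright, lower half 38 in diameter, upper half 26 in diameter, 44 high. Origin: its centre, 22 above the counter.
- short_union: Look-alike, to be left alone: like the long union, with the same eight-sided nut (34 across flats), but only 56 long along its x. Origin: its centre, 17 above the counter.
Things that resemble listed ones, but are neither listed nor needed, are in the scene too. What is shaped like the elbow but purple is not meant. What is shaped like the tee but pink is not meant.

How it is judged:
By the outcome, as a careful person would: the job done as asked, in the order asked, and still so for the second after the job is handed in, with the robot touching nothing.
It also fails if it takes over 134 s, if anything falls off the work surface, if the arm or the gripper's body presses on something with over 40 N, if the wrist force passes 120 N, or if a joint passes its speed limit or range.

## Robot

A 7-joint arm with a two-finger parallel gripper is mounted at the origin on the work surface. World frame = base frame: x ahead of the robot, y to its left, z up, the work surface at z = 0. Lengths are in m, angles in rad, forces in N, time in s.
With the tool pointing down it reaches from about 0.4 to 0.85 m from the base axis. Payload 10.4 kg.
Tool frame: the origin (TCP) lies between the finger pads; the fingertips stand 25 mm ahead of it and the grasp point (between the pads) lies 6 mm ahead of it; x points along the fingers, y is the direction in which the jaws open and shut, and the axes are right-handed (so a half turn about x gives the same grasp; the last joint's range is limited). The gripper opens to 87 mm and grips with 3 to 60 N. Pads are 19 mm wide; open, the fingers measure 117 mm over their backs; the gripper's body (75 mm by 190 mm) begins 51 mm behind the grasp point.
Start: joints at [1.192, 0.332, -0.065, 1.46, 0.022, 1.35, -0.088], TCP at [0.218, -0.586, 0.248] pointing down, gripper open.
Joint ranges: [-2.6, 2.6], [-0.5, 2.12], [-1.47, 1.34], [0.16, 2.42], [-1.27, 4.41], [0.06, 2.06], [-2.6, 2.6]. Speed limits (rad/s): [2.22, 2.22, 2.79, 2.79, 3.14, 3.14, 3.14].

## Interface

Orientations are given as a unit quaternion [x, y, z, w].
In Python, from bench import r gives the robot as it stands.
- The arm moves only by the shell command python3 -m pendant 'ROWS' [FORCE]. ROWS is JSON, a list of rows, each an object with "translation": the shift along the world's x, y, z in cm, a list of three; "angular": the turn, a rotation vector about the world's x, y, z in degrees, a list of three; "hand": the opening, from -1 (shut) to 1 (fully open). In form: [{"translation": [dx, dy, dz], "angular": [wx, wy, wz], "hand": hand}, ...]. A call has 1 to 20 rows; each row shifts and turns the commanded pose from where the row before left it; what a row does not reach is not made up. A row lasts 1/10 s, in which the tool goes at most 50 mm and 8.59 degrees, less where a joint would pass 70% of its speed; a pose out of reach is approached as far as the arm can. A call is refused whole if a number of a shift passes 5 or a number of a turn 8.59, either way. A call with a gripper value outside its range is refused whole. The fingers move at their own pace and stop on an object; FORCE is the grip in N (left out, the last holds). Time passes only in rows, so rows that do not move let the fingers close. It gives the time, the measured TCP pose, the force and the opening at its end, in the units of the state.
- r.read_state(): the state, without advancing time (a new reading comes with each control period).
- r.camera(name): name is "side" or "top"; returns the picture (400x640x3 uint8, red, green, blue); there is no depth.
- r.camera_info(name): a dict with "fx", "fy", "cx", "cy" (pixels), "distortion" ([k1, k2, p1, p2, k3] as OpenCV has them; the pictures are not rectified), "rvec" (rotation vector, rad) and "tvec" (3), from world to camera coordinates, as OpenCV has them. Camera axes: x right, y down, z forward; pixel columns grow to the right and rows downward; lengths in m; the calibration is good to about 2 mm. A picture is of the moment at which its call begins. camera_info takes no time and is no camera call.
- r.close_job(): hands the job in, once; it reports no verdict.
Trained networks look in the newest picture that a camera, given by its name, has taken for a name from the list of things; names that differ only in an ending like _2 or _b are one class to them, and where a whole thing is asked for, a point or a joint stands for the part that bears it (a point fixed in the world has none). Each returns a list of dicts, best first, with "confidence" (0 to 1); they miss things now and then, are a little off and sometimes report something else, mostly with a low value. They report only what shows in the picture. A call takes as long as a camera call. They do not tell look-alikes from the thing itself.
- r.find_in(camera, name): "point" ([row, column] in pixels, amid what is visible of it).
- r.mark_of(camera, name): "point" ([row, column] in pixels: a listed point, or the origin of a listed thing).
The state is a dict: "time": time; "joint_positions": joint angles; "joint_vel": joint speeds; "joint_torque": joint torques, N m; "ee_pos": TCP position; "eef_rot": TCP orientation; "ft_force": force on the tool from outside, world axes, zero at the start; "torque": the same for the moment, N m; "width": finger opening in m.
Only numpy, scipy, OpenCV 4.12 (cv2) and the standard library are available. Lean on these libraries where they do the work, as an engineer would, in place of code of your own. Each camera call takes 0.05 s, during which the arm holds its last target.

## Working session

There is one attempt and no reset: what is moved stays moved. The work goes in short steps, Python scripts to look and compute and a shell command to move; the robot and the scene stay as the last step left them, time stands still between calls to the robot, and variables do not carry over. Pictures are saved under pics/ and viewed, and the job is handed in when it is done.

```bash
ls; mkdir -p pics
python3 - <<'E'
from bench import r
import cv2
for n in ("top","side"):
    im=r.camera(n); cv2.imwrite(f"pics/{n}0.png",cv2.cvtColor(im,cv2.COLOR_RGB2BGR)); 
    i=r.camera_info(n);print(n,{k:(v if isinstance(v,float) else [round(float(a),4) for a in __import__('numpy').ravel(v)]) for k,v in i.items()})
s=r.read_state();print(s)
E
```

```text
pics
top {'fx': 409.5643914288988, 'fy': 409.5643914288988, 'cx': 319.9492773511493, 'cy': 198.321722302196, 'distortion': [-0.0502, 0.0, 0.0, 0.0, 0.0], 'rvec': [2.1758, -2.1603, 0.0689], 'tvec': [-0.0222, 0.529, 0.8814]}
side {'fx': 385.24782426970353, 'fy': 385.24782426970353, 'cx': 327.94540610347235, 'cy': 199.70628415447922, 'distortion': [-0.0521, 0.0, 0.0, 0.0, 0.0], 'rvec': [2.0919, -0.7019, 0.3374], 'tvec': [-0.4438, 0.214, 0.5841]}
{'time': 0.1, 'joint_positions': array([ 1.19241863,  0.33278647, -0.06472792,  1.4608359 ,  0.02159261,
        1.34988948, -0.08850074]), 'joint_vel': array([ 8.47432654e-04, -1.42503920e-03,  4.41010435e-06, -1.18164364e-03,
        3.59180742e-04, -9.21696483e-04, -1.54192471e-03]), 'joint_torque': array([ 1.58505369e-03, -6.24548435e+01,  2.51035939e-02, -3.90714169e+01,
       -6.12741220e-02,  3.66235035e-02,  4.67553787e-05]), 'ee_pos': array([ 0.21761046, -0.5855693 ,  0.24685764]), 'eef_rot': array([-0.69585557, -0.12556225,  0.69603533, -0.12471559]), 'ft_force': array([-0.09316225, -0.36319638, -0.12660673]), 'torque': array([-0.01458567,  0.01216387, -0.00907346]), 'width': 0.08696577277687484}
```

View pics/top0.png

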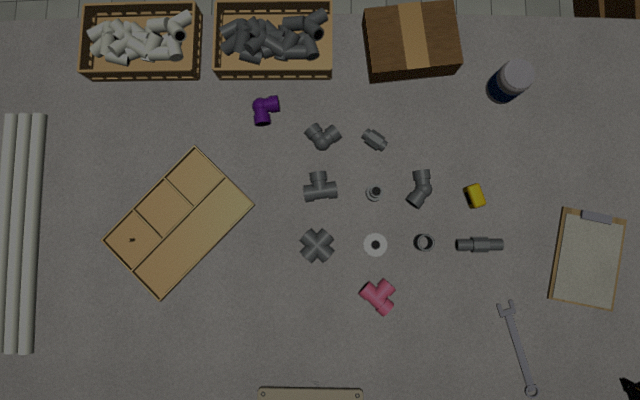

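View pics/side0.png

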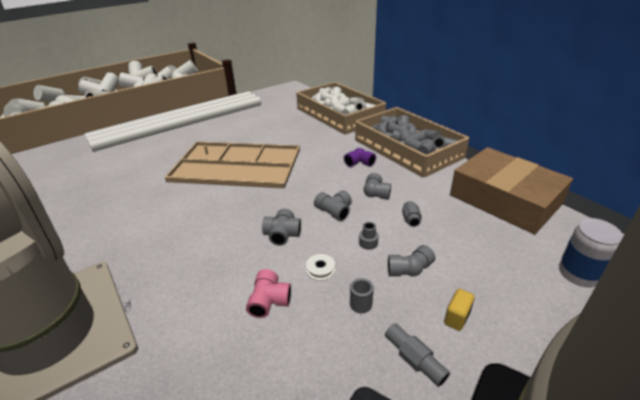

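The top view shows the tee at about (187,320), elbow (137,322), coupling (242,424), long union (244,480) and tray post (240,131), as [row, col]. The look-alikes are the cross (245,317), reducer (193,373), bend (188,420) and short union (139,374). The purple elbow and pink tee are decoys.

```bash
cat > h.py <<'E'
from bench import r
import numpy as np, cv2
from scipy.optimize import least_squares
def cam(n):
    i=r.camera_info(n);K=np.array([[i['fx'],0,i['cx']],[0,i['fy'],i['cy']],[0,0,1.]])
    return K,np.array(i['distortion'],float),np.array(i['rvec'],float),np.array(i['tvec'],float)
def proj(n,P):
    K,d,rv,tv=cam(n);return cv2.projectPoints(np.array(P,float).reshape(-1,1,3),rv,tv,K,d)[0].reshape(-1,2)
def unproj(n,rc,z):
    K,d,rv,tv=cam(n);R=cv2.Rodrigues(rv)[0]
    u=cv2.undistortPoints(np.array([[[rc[1],rc[0]]]],float),K,d)[0,0]
    ray=R.T@np.array([u[0],u[1],1]);C=-R.T@tv
    return C+ray*(z-C[2])/ray[2]
def snap(n,name=None,crop=None,s=1):
    im=cv2.cvtColor(r.camera(n),cv2.COLOR_RGB2BGR)
    if name:
        o=im
        if crop: a,b,c,d=crop;o=o[a:b,c:d]
        o=cv2.resize(o,None,fx=s,fy=s,interpolation=cv2.INTER_CUBIC);cv2.imwrite('pics/'+name,o)
    return im
E
python3 - <<'E'
from h import *
im=snap("top");snap("side")
for n,z in [("tee",.019),("elbow",.019),("coupling",.022),("union",.017),("tray",0)]:
    for c in ("top","side"):
        for f in ("mark_of",):
            for q in getattr(r,f)(c,n)[:4]:
                if q['confidence']>.3: print(n,c,np.round(q['point'],1),round(q['confidence'],2),np.round(unproj(c,q['point'],z),4))
cr=im[120:320,90:290];cv2.imwrite('pics/tray1.png',cv2.resize(cr,None,fx=3,fy=3,interpolation=cv2.INTER_CUBIC))
cr=im[115:275,300:510];cv2.imwrite('pics/parts1.png',cv2.resize(cr,None,fx=3.7,fy=3.7,interpolation=cv2.INTER_CUBIC))
E
```

```text
tee top [299.1 376.5] 0.98 [ 0.3106 -0.1429  0.019 ]
tee top [192.7 320.2] 0.84 [ 0.542  -0.0188  0.019 ]
tee side [206.4 331. ] 0.88 [ 0.5448 -0.0217  0.019 ]
tee side [293.2 264.3] 0.55 [ 0.3151 -0.1463  0.019 ]
elbow top [103.2 260.5] 0.91 [0.7457 0.1187 0.019 ]
elbow top [140.7 320.6] 0.59 [ 0.6592 -0.0187  0.019 ]
elbow side [188.6 369.9] 0.83 [ 0.655  -0.0215  0.019 ]
elbow side [154.5 360.4] 0.76 [0.7423 0.1138 0.019 ]
elbow side [211.8 411.3] 0.51 [ 0.6647 -0.1396  0.019 ]
coupling top [243.4 420.2] 0.7 [ 0.4318 -0.238   0.022 ]
coupling side [297.7 361.3] 0.85 [ 0.4329 -0.2513  0.022 ]
union top [243.3 479.6] 0.83 [ 0.4326 -0.3702  0.017 ]
union side [350.3 413.2] 0.61 [ 0.4318 -0.3656  0.017 ]
tray top [218.7 181.6] 0.9 [0.4824 0.2973 0.    ]
tray side [164. 236.] 0.85 [0.4761 0.3048 0.    ]
tray side [207.6 331.1] 0.45 [ 0.5576 -0.0045  0.    ]
```

View pics/parts1.png

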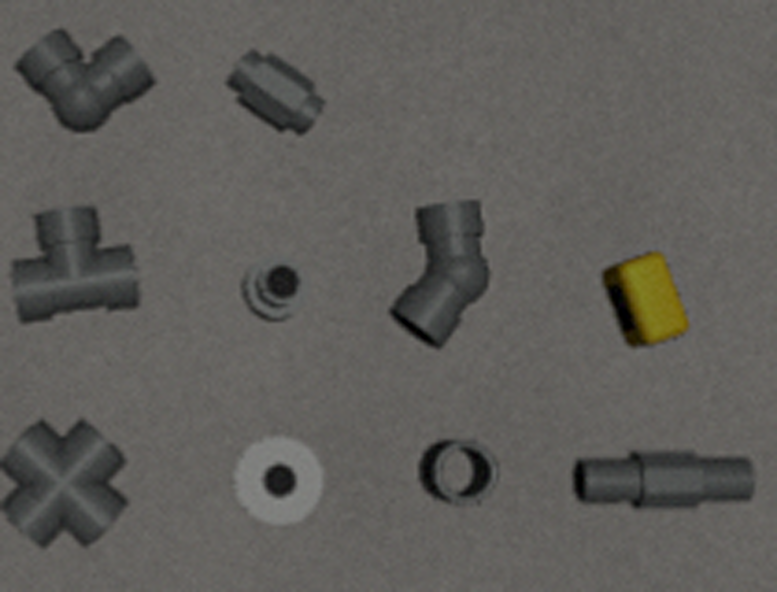

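View pics/tray1.png

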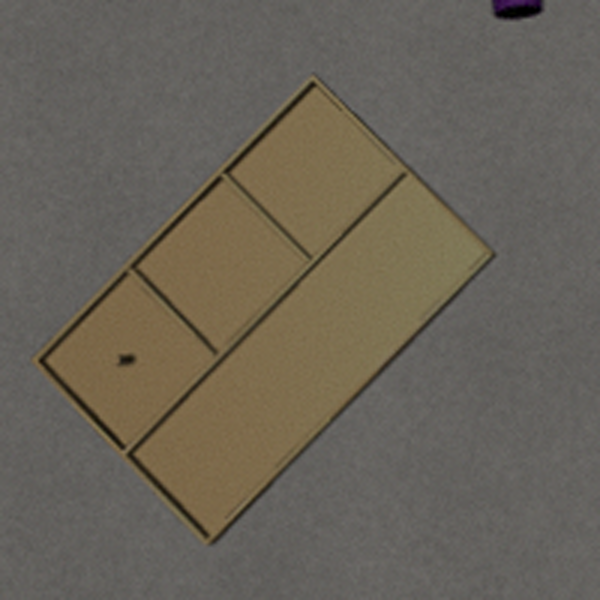

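```bash
cat > fit.py <<'E'
from h import *
from scipy.optimize import minimize
import sys
def cyl(a,b,rad):
    a=np.array(a,float);b=np.array(b,float);d=(b-a)/np.linalg.norm(b-a)
    e=np.cross(d,[0.3,0.5,0.8]);e/=np.linalg.norm(e);f=np.cross(d,e);t=np.linspace(0,2*np.pi,25)[:-1]
    c=rad*(np.cos(t)[:,None]*e+np.sin(t)[:,None]*f);return np.vstack([a+c,b+c])/1000
def arm(dx,dy,L):
    u=np.array([dx,dy,0.]);return [cyl(0*u,u*(L-20),16),cyl(u*(L-20),u*L,19)]
s=np.linspace(0,2*np.pi,13)
M={'tee':arm(1,0,36)+arm(-1,0,36)+arm(0,1,44),'elbow':arm(1,0,42)+arm(0,1,42),
'coupling':[cyl([0,0,-22],[0,0,22],19)],
'union':[cyl([-50,0,0],[50,0,0],13),cyl([-17,0,0],[17,0,0],18)]}
Z={'tee':.019,'elbow':.019,'coupling':.022,'union':.017}
def polys(c,n,p,z=None):
    x,y,w=p;R=np.array([[np.cos(w),-np.sin(w),0],[np.sin(w),np.cos(w),0],[0,0,1]])
    z=Z[n] if z is None else z
    return [proj(c,q@R.T+[x,y,z]) for q in M[n]]
S=6
def mask(c,n,p,box,z=None):
    a,b,l,m=box;k=np.zeros(((b-a)*S,(m-l)*S),np.uint8)
    for q in polys(c,n,p,z):
        cv2.fillConvexPoly(k,cv2.convexHull(np.round(((q-[l,a]+.5)*S)).astype(np.int32)),255)
    return cv2.resize(k,(m-l,b-a),interpolation=cv2.INTER_AREA)/255.
def fit(c,n,p0,im,z=None,pad=8,show=None):
    P=np.vstack(polys(c,n,p0,z));l,a=(P.min(0)-pad).astype(int);m,b=(P.max(0)+pad).astype(int);box=(a,b,l,m)
    g=cv2.GaussianBlur(im,(3,3),0)[a:b,l:m].astype(float).mean(2)
    bg=np.median(np.concatenate([g[:3].ravel(),g[-3:].ravel()]));
    seg=np.clip((bg-g)/ (0.25*bg),0,1)  # darker than counter
    if n in('coupling',): seg=cv2.morphologyEx(seg,cv2.MORPH_CLOSE,np.ones((7,7)))
    else: seg=cv2.morphologyEx(seg,cv2.MORPH_CLOSE,np.ones((3,3)))
    f=lambda v:np.abs(mask(c,n,[v[0]/100,v[1]/100,v[2]/10],box,z)-seg).mean()
    x0=np.array([p0[0]*100,p0[1]*100,p0[2]*10]);best=None
    r_=minimize(f,x0,method='Nelder-Mead',options=dict(initial_simplex=x0+np.array([[0,0,0],[.6,0,0],[0,.6,0],[0,0,1.5]])))
    v=r_.x;p=[v[0]/100,v[1]/100,v[2]/10]
    if show: cv2.imwrite('pics/seg_'+show,cv2.resize((seg*255).astype(np.uint8),None,fx=6,fy=6))
    return p,r_.fun
def draw(c,im,items,box,s,out):
    a,b,l,m=box;o=cv2.resize(im[a:b,l:m],None,fx=s,fy=s,interpolation=cv2.INTER_CUBIC);o=cv2.convertScaleAbs(o,alpha=1.6)
    for n,p in items:
        for q in polys(c,n,p):
            cv2.polylines(o,[cv2.convexHull(np.round((q-[l,a]+.5)*s).astype(np.int32))],True,(0,255,0),1)
    cv2.imwrite('pics/'+out,o)
E
python3 - <<'E'
from fit import *
im=snap("top");sd=snap("side")
init={'tee':(.542,-.0188,0.05),'elbow':(.655,-.02,-.75),'coupling':(.432,-.245,0),'union':(.432,-.368,1.6)}
it=[]
for n,p in init.items():
    q,f=fit('top',n,p,im);print(n,'top',np.round(q,4),round(np.degrees(q[2]),1),round(f,3))
    q2,f2=fit('side',n,q,sd);print(n,'side',np.round(q2,4),round(np.degrees(q2[2]),1),round(f2,3)); it.append((n,q))
draw('top',im,it,(115,275,300,510),3.7,'fit1.png')
draw('side',sd,it,(160,390,270,470),2.6,'fit1s.png')
# tray
img=[(312,75),(494,255),(210,543),(35,358)]
uv=np.array(img)/3+[90,120]-.33
loc=np.array([[152,98],[152,-98],[-152,-98],[-152,98]])/1000
def P(v):
    c,s=np.cos(v[2]),np.sin(v[2]);return np.c_[loc@np.array([[c,-s],[s,c]]).T+v[:2],np.full(4,.016)]
for zz in(.016,.02):
    g=lambda v:(proj('top',np.c_[P(v)[:,:2],np.full(4,zz)])-uv).ravel()
    s=least_squares(g,[.48,.3,-.78]);print(zz,s.x,np.degrees(s.x[2]),np.round(s.fun,1))
E
```

```text
tee top [ 0.5604 -0.0252  0.5639] 32.3 0.118
tee side [ 0.5649 -0.0302  0.7336] 42.0 0.096
elbow top [ 0.6555 -0.021  -0.8886] -50.9 0.071
elbow side [ 0.6546 -0.0254 -0.8946] -51.3 0.087
coupling top [ 0.4351 -0.243   0.1092] 6.3 0.094
coupling side [ 0.4347 -0.2478  0.1417] 8.1 0.058
union top [ 0.4305 -0.3667  1.5718] 90.1 0.072
union side [ 0.4308 -0.3712  1.5914] 91.2 0.058
0.016 [ 0.47478122  0.30225213 -0.7643166 ] -43.792115490340755 [ 1.  -0.9  0.7 -0.9 -0.6  1.1 -1.1  0.6]
0.02 [ 0.47470727  0.30077625 -0.76435537] -43.79433688753516 [ 1.  -1.2  1.1 -1.  -0.7  1.5 -1.5  0.7]
```

View pics/fit1.png

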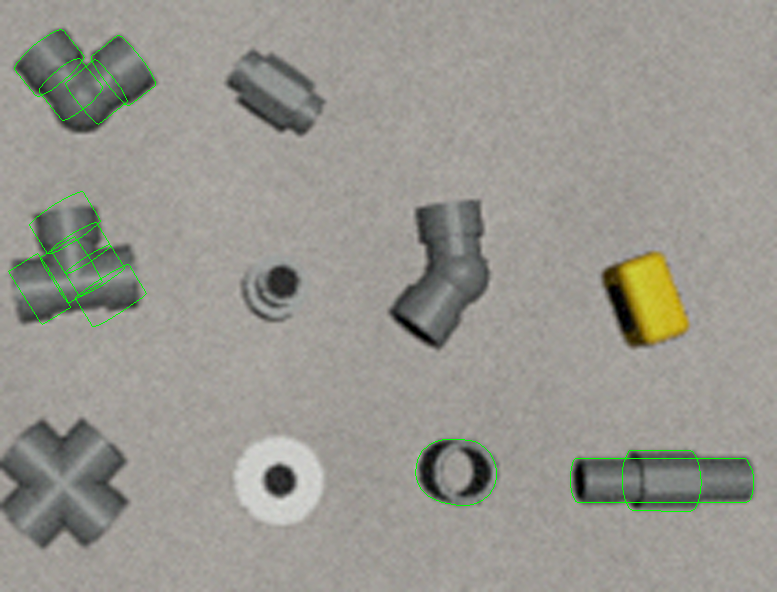

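View pics/fit1s.png

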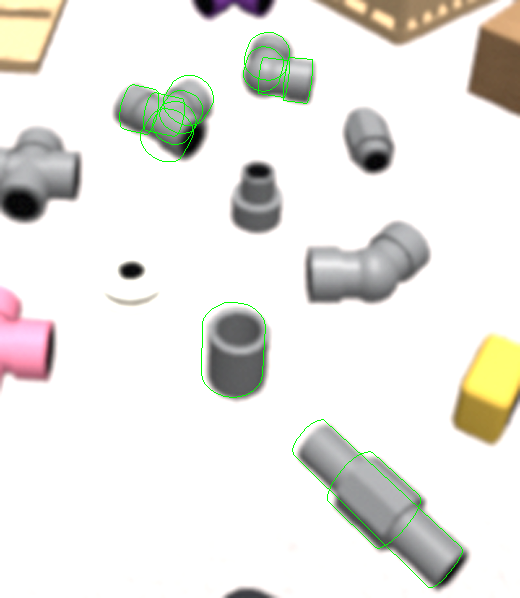

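Run:
```python
from fit import *
im=snap("top");sd=snap("side")
q,f=fit('top','tee',(.55,-.02,-1.43),im);print(np.round(q,4),np.degrees(q[2]),f)
q2,f2=fit('side','tee',q,sd);print(np.round(q2,4),np.degrees(q2[2]),f2)
it=[('tee',q),('elbow',(.655,-.023,-.89)),('coupling',(.4349,-.2455,0)),('union',(.4307,-.369,1.577))]
draw('top',im,it,(115,275,300,510),3.7,'fit2.png')
draw('side',sd,it,(160,390,270,470),2.6,'fit2s.png')
cv2.imwrite('pics/trs.png',cv2.resize(sd[130:200,150:320],None,fx=4.5,fy=4.5,interpolation=cv2.INTER_CUBIC))
```

```text
[ 0.5442 -0.0179 -1.4206] -81.39254221509995 0.07983214209639337
[ 0.5443 -0.0224 -1.4205] -81.38763478986257 0.05032723567574562
```

View pics/fit2.png

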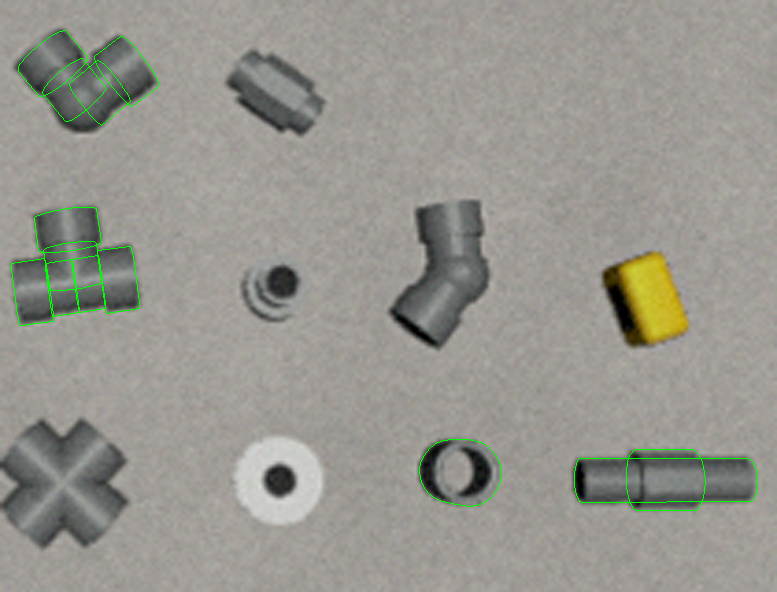

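View pics/trs.png

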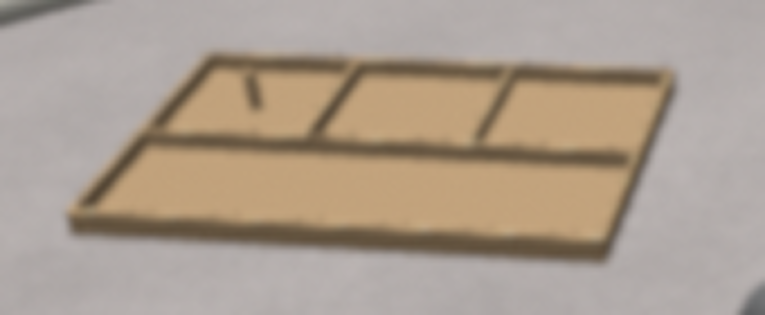

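The overlay confirms the T-shaped part (187,320) as the tee, with its stem pointing to +x. The V-shaped part (137,322) is the 90° elbow, as opposed to the 45° bend at (188,420). The open tube (242,424) is the coupling, and the 100 mm one (244,480) is the long union. Next I fit the tray in both views.

Run:
```python
from fit import *
U={'top':np.array([(312,75),(494,255),(210,543),(35,358)])/3+[90,120]-.33,
'side':np.array([(674,73),(605,245),(70,212),(207,54)])/4.5+[150,130]-.4}
loc=np.array([[152,98],[152,-98],[-152,-98],[-152,98]])/1000
def W(v,l,z):
    c,s=np.cos(v[2]),np.sin(v[2]);return np.c_[np.array(l)@np.array([[c,-s],[s,c]]).T+v[:2],np.full(len(l),z)]
for z in(.016,.02):
    ss=[]
    for cs in(['top'],['side'],['top','side']):
        g=lambda v:np.concatenate([(proj(c,W(v,loc,z))-U[c]).ravel() for c in cs])
        s=least_squares(g,[.48,.3,-.76]);print(z,cs,np.round(s.x,4),np.degrees(s.x[2]).round(1),np.round(s.fun,1))
v=s.x
print(W(v,[[-.1,.046],[0,.046],[.1,.046],[0,-.05]],0).round(4))
im=snap('top')
for p in proj('top',W(v,[[-.1,.046]],.004))  :print(p)
for p in proj('top',W(v,[[-.1,.046]],.03))  :print(p)
for p in proj('side',W(v,[[-.1,.046]],.03))  :print('side',p)
from scipy.spatial.transform import Rotation as Ro
s=r.read_state();print(Ro.from_quat(s['eef_rot']).as_matrix().round(3))
```

```text
0.016 ['top'] [ 0.4748  0.3023 -0.7643] -43.8 [ 1.  -0.9  0.7 -0.9 -0.6  1.1 -1.1  0.6]
0.016 ['side'] [ 0.4738  0.2962 -0.7674] -44.0 [ 0.8 -0.6  0.4 -0.3 -1.5  0.5  0.4 -0.6]
0.016 ['top', 'side'] [ 0.4749  0.3011 -0.765 ] -43.8 [ 1.5 -0.9  1.2 -0.9 -0.2  1.1 -0.7  0.5  0.2 -1.4 -0.1 -1.4 -1.7 -0.4
 -0.  -1.2]
0.02 ['top'] [ 0.4747  0.3008 -0.7644] -43.8 [ 1.  -1.2  1.1 -1.  -0.7  1.5 -1.5  0.7]
0.02 ['side'] [ 0.4715  0.29   -0.7695] -44.1 [ 1.3 -0.8  0.7 -0.2 -2.1  0.4  0.2 -0.9]
0.02 ['top', 'side'] [ 0.4744  0.2989 -0.7655] -43.9 [ 1.9 -1.1  1.9 -0.8  0.   1.6 -0.7  0.7  0.4 -2.4 -0.  -2.4 -2.  -1.4
 -0.2 -2.2]
[[0.4342 0.4014 0.    ]
 [0.5063 0.3321 0.    ]
 [0.5784 0.2628 0.    ]
 [0.4398 0.2629 0.    ]]
[135.53471377 239.40624216]
[130.08751743 239.57302013]
side [204.86650666 145.34679478]
[[ 0.     0.348 -0.937]
 [-0.    -0.937 -0.348]
 [-1.     0.    -0.   ]]
```

```bash
python3 -m pendant '[{"translation":[1.81,2.83,-0.9],"angular":[0,0,1.6],"hand":1},{"translation":[1.81,2.83,-0.9],"angular":[0,0,1.6],"hand":1},{"translation":[1.81,2.83,-0.9],"angular":[0,0,1.6],"hand":1},{"translation":[1.81,2.83,-0.9],"angular":[0,0,1.6],"hand":1},{"translation":[1.81,2.83,-0.9],"angular":[0,0,1.6],"hand":1},{"translation":[1.81,2.83,-0.9],"angular":[0,0,1.6],"hand":1},{"translation":[1.81,2.83,-0.9],"angular":[0,0,1.6],"hand":1},{"translation":[1.81,2.83,-0.9],"angular":[0,0,1.6],"hand":1},{"translation":[1.81,2.83,-0.9],"angular":[0,0,1.6],"hand":1},{"translation":[1.81,2.83,-0.9],"angular":[0,0,1.6],"hand":1},{"translation":[1.81,2.83,-0.9],"angular":[0,0,1.6],"hand":1},{"translation":[1.81,2.83,-0.9],"angular":[0,0,1.6],"hand":1},{"translation":[0,0,0],"angular":[0,0,0],"hand":1},{"translation":[0,0,0],"angular":[0,0,0],"hand":1}]' 20
python3 - <<'E'
from fit import *
t=snap('top','a1.png');s=snap('side','a1s.png')
st=r.read_state();print(st['ee_pos'])
from scipy.spatial.transform import Rotation as Ro
m=Ro.from_quat(st['eef_rot']).as_matrix();print(m.round(3))
for c in('top','side'):print(c,proj(c,[st['ee_pos']+m[:,0]*.025]))
E
```

```text
time: 2.35
ee_pos: [0.4351, -0.2458, 0.1396]
eef_rot: [-0.665, -0.24, 0.665, -0.24]
ft_force: [-0.1, -0.7, -1.0]
width: 0.0871
[ 0.43456173 -0.24729515  0.13981246]
[[ 0.     0.636 -0.772]
 [-0.001 -0.772 -0.636]
 [-1.     0.001  0.   ]]
top [[435.45012972 243.19217473]]
side [[362.40667622 253.09599838]]
```

View pics/a1.png

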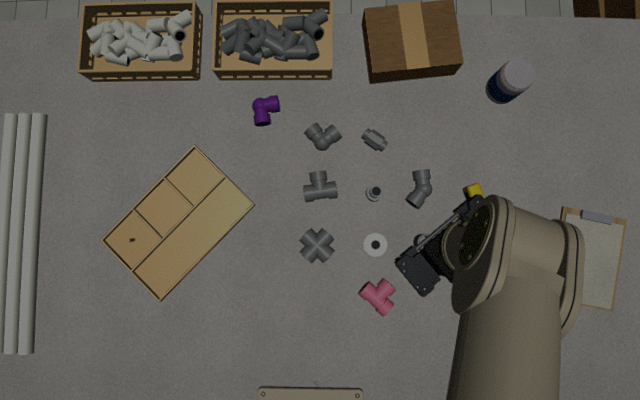

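View pics/a1s.png

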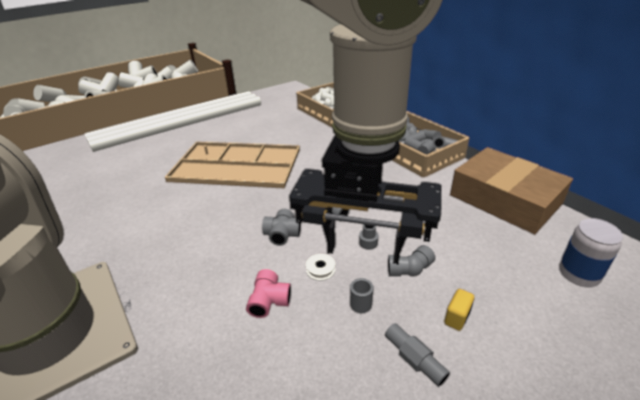

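The side view shows the open jaws (tips about (330,250) and (400,260)) centred above the coupling (297,361). I'll descend and grip.

```bash
python3 -m pendant '[{"translation":[0,0,-2],"angular":[0,0,0],"hand":1},{"translation":[0,0,-2],"angular":[0,0,0],"hand":1},{"translation":[0,0,-2],"angular":[0,0,0],"hand":1},{"translation":[0,0,-2],"angular":[0,0,0],"hand":1},{"translation":[0,0,-1],"angular":[0,0,0],"hand":1},{"translation":[0,0,-1],"angular":[0,0,0],"hand":1},{"translation":[0,0,0],"angular":[0,0,0],"hand":1},{"translation":[0,0,0],"angular":[0,0,0],"hand":0.2},{"translation":[0,0,0],"angular":[0,0,0],"hand":-0.1},{"translation":[0,0,0],"angular":[0,0,0],"hand":-0.4},{"translation":[0,0,0],"angular":[0,0,0],"hand":-0.6},{"translation":[0,0,0],"angular":[0,0,0],"hand":-0.6},{"translation":[0,0,0],"angular":[0,0,0],"hand":-0.6},{"translation":[0,0,0],"angular":[0,0,0],"hand":-0.6},{"translation":[0,0,0],"angular":[0,0,0],"hand":-0.6}]' 20
python3 - <<'E'
from fit import *
s=snap('side','a2s.png',(140,400,240,500),2.3)
E
```

```text
time: 3.95
ee_pos: [0.4349, -0.2463, 0.0396]
eef_rot: [0.665, 0.239, -0.665, 0.239]
ft_force: [-0.9, -0.0, 0.8]
width: 0.036
```

View pics/a2s.png

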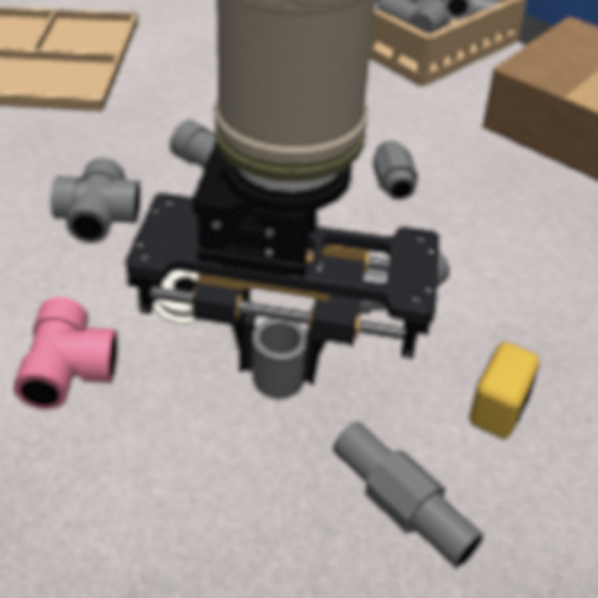

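The coupling sits between the jaws at crop (278,365), width 36 mm. I'll lift it.

```bash
python3 -m pendant '[{"translation":[0,0,1],"angular":[0,0,0],"hand":-0.6},{"translation":[0,0,2],"angular":[0,0,0],"hand":-0.6},{"translation":[0,0,3],"angular":[0,0,0],"hand":-0.6},{"translation":[0,0,3],"angular":[0,0,0],"hand":-0.6},{"translation":[0,0,3],"angular":[0,0,0],"hand":-0.6},{"translation":[0,0,0],"angular":[0,0,0],"hand":-0.6}]'
python3 - <<'E'
from fit import *
s=snap('side','a3s.png',(140,400,240,500),2.3)
st=r.read_state();print(st['ee_pos'],st['width'])
draw('side',s,[],(140,400,240,500),2.3,'a3s.png')
o=cv2.imread('pics/a3s.png')
for q in polys('side','coupling',[st['ee_pos'][0],st['ee_pos'][1],0],st['ee_pos'][2]-.039+.022):
    cv2.polylines(o,[cv2.convexHull(np.round((q-[240,140]+.5)*2.3).astype(np.int32))],True,(0,255,0),1)
cv2.imwrite('pics/a3s.png',o)
E
```

```text
time: 4.6
ee_pos: [0.437, -0.2471, 0.1643]
eef_rot: [0.667, 0.237, -0.664, 0.241]
ft_force: [0.2, -0.5, -0.8]
width: 0.0359
[ 0.43603225 -0.24679245  0.16209171] 0.03598658623193908
```

View pics/a3s.png

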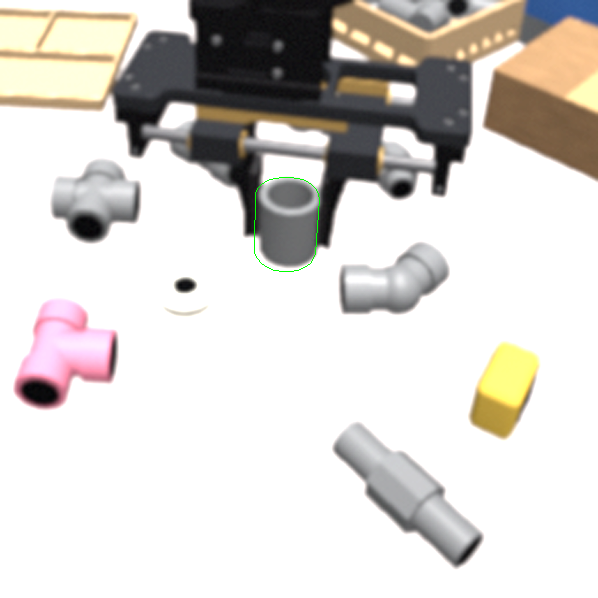

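```bash
python3 -m pendant '[{"translation":[0,1.5,0],"angular":[0,0,2.5],"hand":-0.6},{"translation":[0,3,0],"angular":[0,0,2.5],"hand":-0.6},{"translation":[0,3.4,0],"angular":[0,0,2.5],"hand":-0.6},{"translation":[0,3.4,0],"angular":[0,0,2.5],"hand":-0.6},{"translation":[0,3.4,0],"angular":[0,0,2.5],"hand":-0.6},{"translation":[0,3.4,0],"angular":[0,0,2.5],"hand":-0.6},{"translation":[0,3.4,0],"angular":[0,0,2.5],"hand":-0.6},{"translation":[0,3.4,0],"angular":[0,0,2.5],"hand":-0.6},{"translation":[0,3.4,0],"angular":[0,0,2.5],"hand":-0.6},{"translation":[0,3.4,0],"angular":[0,0,2.5],"hand":-0.6},{"translation":[0,3.4,0],"angular":[0,0,2.5],"hand":-0.6},{"translation":[0,3.4,0],"angular":[0,0,2.5],"hand":-0.6},{"translation":[0,3.4,0],"angular":[0,0,2.5],"hand":-0.6},{"translation":[0,3.4,0],"angular":[0,0,2.5],"hand":-0.6},{"translation":[0,3.4,0],"angular":[0,0,2.5],"hand":-0.6},{"translation":[0,3.4,0],"angular":[0,0,2.5],"hand":-0.6},{"translation":[0,3.4,0],"angular":[0,0,2.5],"hand":-0.6},{"translation":[0,3.4,0],"angular":[0,0,2.5],"hand":-0.6},{"translation":[0,3.4,0],"angular":[0,0,2.5],"hand":-0.6},{"translation":[0,2.5,0],"angular":[0,0,2.5],"hand":-0.6}]'
python3 -m pendant '[{"translation":[0,0,-2],"angular":[0,0,0],"hand":-0.6},{"translation":[0,0,-2],"angular":[0,0,0],"hand":-0.6},{"translation":[0,0,0],"angular":[0,0,0],"hand":-0.6},{"translation":[0,0,0],"angular":[0,0,0],"hand":-0.6}]'
python3 - <<'E'
from fit import *
snap('top','b1.png',(120,320,60,320),2.3);s=snap('side','b1s.png',(80,230,120,370),3)
print(r.read_state()['ee_pos'])
E
```

```text
time: 6.65
ee_pos: [0.4324, 0.4042, 0.1584]
eef_rot: [-0.5, -0.5, 0.501, -0.499]
ft_force: [0.1, -0.4, 0.2]
width: 0.0362
time: 7.05
ee_pos: [0.4338, 0.4018, 0.1193]
eef_rot: [-0.501, -0.499, 0.502, -0.498]
ft_force: [0.4, 0.5, 0.0]
width: 0.0362
[0.4347449  0.40215603 0.12044787]
```

View pics/b1s.png

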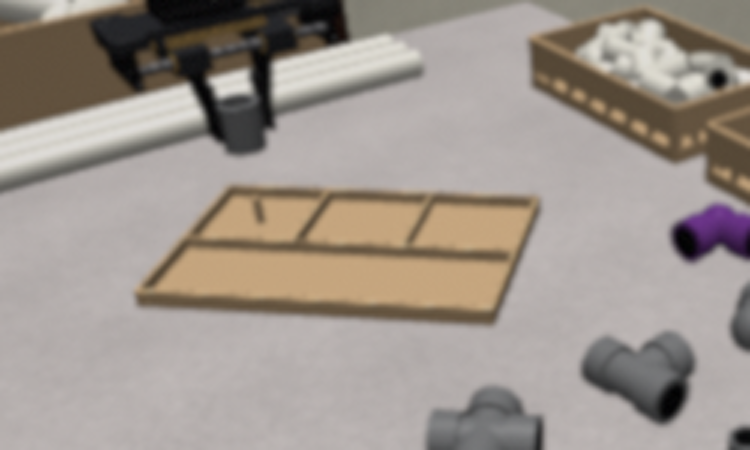

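View pics/b1.png

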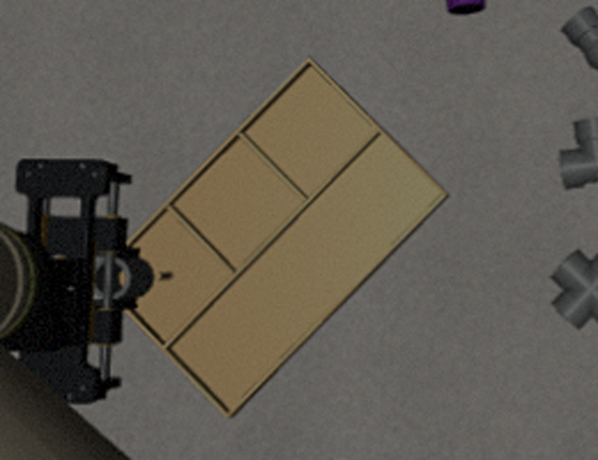

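Run:
```python
from fit import *
st=r.read_state();e=st['ee_pos']
t=snap('top');s=snap('side')
for c,im,box,sc in(('top',t,(120,320,60,320),2.3),('side',s,(80,230,120,370),3)):
    a,b,l,m=box;o=cv2.resize(im[a:b,l:m],None,fx=sc,fy=sc,interpolation=cv2.INTER_CUBIC)
    for q in polys(c,'coupling',[e[0],e[1],0],e[2]-.017): cv2.polylines(o,[cv2.convexHull(np.round((q-[l,a]+.5)*sc).astype(np.int32))],True,(0,255,0),1)
    for q in [proj(c,[[.4342,.4014,.004],[.4342,.4014,.03]])]: cv2.polylines(o,[np.round((q-[l,a]+.5)*sc).astype(np.int32)],False,(0,0,255),1)
    cv2.imwrite('pics/b2%s.png'%c,cv2.resize(o[100:400,0:300] if c=='top' else o[50:300,100:400],None,fx=2,fy=2))
```

```text
(no output)
```

View pics/b2top.png

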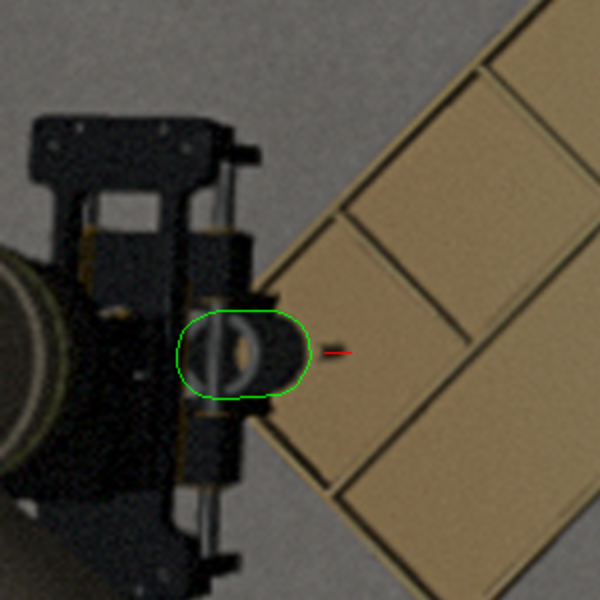

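View pics/b2side.png

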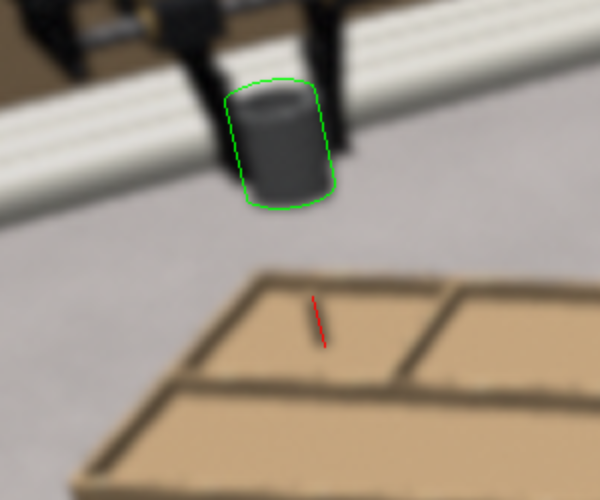

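The overlays agree in both views: coupling within about 2 mm of the post axis. Lower and release.

```bash
python3 -m pendant '[{"translation":[0,0,-1.5],"angular":[0,0,0],"hand":-0.6},{"translation":[0,0,-1.5],"angular":[0,0,0],"hand":-0.6},{"translation":[0,0,-1],"angular":[0,0,0],"hand":-0.6},{"translation":[0,0,-1],"angular":[0,0,0],"hand":-0.6},{"translation":[0,0,-1],"angular":[0,0,0],"hand":-0.6},{"translation":[0,0,-1],"angular":[0,0,0],"hand":-0.6},{"translation":[0,0,-0.6],"angular":[0,0,0],"hand":-0.6},{"translation":[0,0,0],"angular":[0,0,0],"hand":-0.6},{"translation":[0,0,0],"angular":[0,0,0],"hand":-0.6}]'
python3 - <<'E'
from fit import *
s=snap('side','b3s.png',(80,230,120,370),3)
E
```

```text
time: 8.15
ee_pos: [0.4349, 0.4019, 0.0435]
eef_rot: [0.502, 0.498, -0.502, 0.498]
ft_force: [0.0, 0.0, -0.4]
width: 0.036
```

View pics/b3s.png

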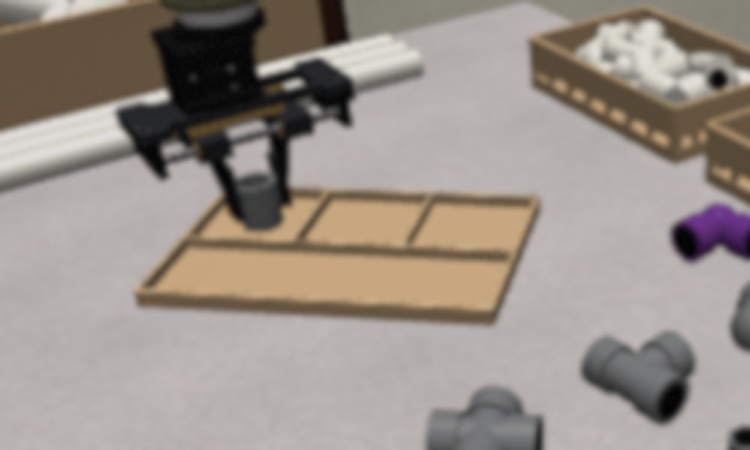

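No contact force, and it is seated around the post. Release, rise, and go above the tee's stem collar.

```bash
python3 -m pendant '[{"translation":[0,0,0],"angular":[0,0,0],"hand":0.0},{"translation":[0,0,0],"angular":[0,0,0],"hand":0.3},{"translation":[0,0,0],"angular":[0,0,0],"hand":0.3},{"translation":[0,0,0],"angular":[0,0,0],"hand":0.3},{"translation":[0,0,2],"angular":[0,0,0],"hand":0.3},{"translation":[0,0,3],"angular":[0,0,0],"hand":0.3},{"translation":[0,0,3],"angular":[0,0,0],"hand":0.3},{"translation":[0,0,3],"angular":[0,0,0],"hand":0.6},{"translation":[0,0,0],"angular":[0,0,0],"hand":0.6}]'
python3 -m pendant '[{"translation":[0.8,-2.3,0],"angular":[0,0,-4.5],"hand":0.7},{"translation":[0.8,-2.3,0],"angular":[0,0,-4.5],"hand":0.7},{"translation":[0.8,-2.3,0],"angular":[0,0,-4.5],"hand":0.7},{"translation":[0.8,-2.3,0],"angular":[0,0,-4.5],"hand":0.7},{"translation":[0.8,-2.3,0],"angular":[0,0,-4.5],"hand":0.7},{"translation":[0.8,-2.3,0],"angular":[0,0,-4.5],"hand":0.7},{"translation":[0.8,-2.3,0],"angular":[0,0,-4.5],"hand":0.7},{"translation":[0.8,-2.3,0],"angular":[0,0,-4.5],"hand":0.7},{"translation":[0.8,-2.3,0],"angular":[0,0,-4.5],"hand":0.7},{"translation":[0.8,-2.3,0],"angular":[0,0,-4.5],"hand":0.7},{"translation":[0.8,-2.3,0],"angular":[0,0,-4.5],"hand":0.7},{"translation":[0.8,-2.3,0],"angular":[0,0,-4.5],"hand":0.7},{"translation":[0.8,-2.3,0],"angular":[0,0,-4.5],"hand":0.7},{"translation":[0.8,-2.3,0],"angular":[0,0,-4.5],"hand":0.7},{"translation":[0.8,-2.3,0],"angular":[0,0,-4.5],"hand":0.7},{"translation":[0.8,-2.3,0],"angular":[0,0,-4.5],"hand":0.7},{"translation":[0.8,-2.3,0],"angular":[0,0,-4.5],"hand":0.7},{"translation":[0.7,-2.3,0],"angular":[0,0,-4.5],"hand":0.7},{"translation":[0,0,0],"angular":[0,0,0],"hand":0.7},{"translation":[0,0,0],"angular":[0,0,0],"hand":0.7}]'
cat > st.py <<'E'
from h import *
from scipy.spatial.transform import Rotation as Ro
s=r.read_state();m=Ro.from_quat(s['eef_rot']).as_matrix()
print(s['time'],s['ee_pos'].round(4),'jaw',np.degrees(np.arctan2(m[1,1],m[0,1])).round(1),'tilt',m[2].round(3),'w',s['width'].round(4),'q7',s['joint_positions'][6].round(2),'f',s['ft_force'].round(1))
E
python3 st.py
python3 - <<'E'
from fit import *
t=snap('top','c1.png',(120,320,60,320),2.3);s=snap('side','c1s.png',(80,280,120,470),2.2)
E
```

```text
time: 9.1
ee_pos: [0.4361, 0.4035, 0.1578]
eef_rot: [0.504, 0.498, -0.5, 0.498]
ft_force: [0.1, -0.0, 0.2]
width: 0.0655
time: 11.1
ee_pos: [0.578, -0.0131, 0.1534]
eef_rot: [-0.705, -0.052, 0.705, -0.052]
ft_force: [0.1, -0.2, 0.3]
width: 0.0738Traceback (most recent call last):
  File "st.py", line 4, in <module>
    print(s['time'],s['ee_pos'].round(4),'jaw',np.degrees(np.arctan2(m[1,1],m[0,1])).round(1),'tilt',m[2].round(3),'w',s['width'].round(4),'q7',s['joint_positions'][6].round(2),'f',s['ft_force'].round(1))
                                                                                                                       ^^^^^^^^^^^^^^^^
AttributeError: 'float' object has no attribute 'round'
```

View pics/c1.png

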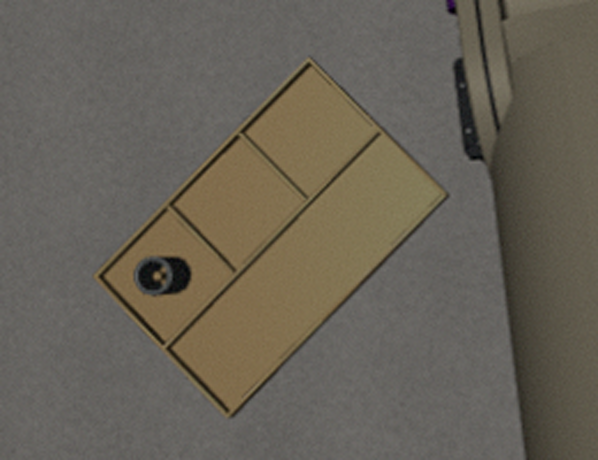

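View pics/c1s.png

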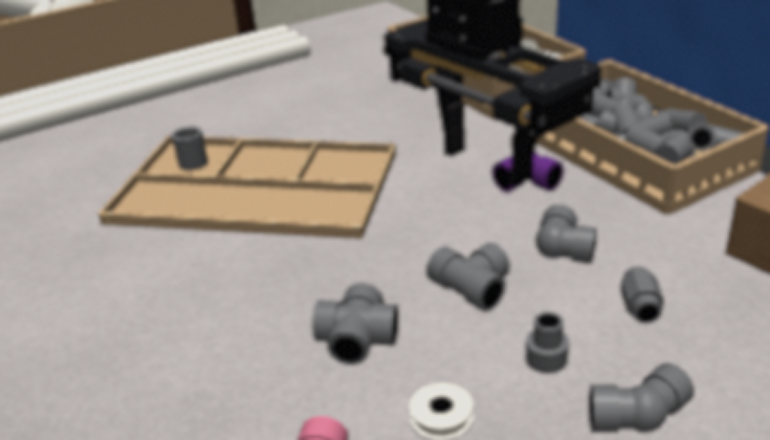

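Coupling stands on its post, which is visible through the bore at crop (160,276). Descend on the tee.

```bash
sed -i "s/s\['width'\].round(4)/round(float(s['width']),4)/; s/s\['time'\]/round(float(s['time']),2)/" st.py; python3 st.py
python3 -m pendant '[{"translation":[0,-0.1,-2],"angular":[0,0,0],"hand":0.7},{"translation":[0,0,-2],"angular":[0,0,0],"hand":0.7},{"translation":[0,0,-2],"angular":[0,0,0],"hand":0.7},{"translation":[0,0,-2],"angular":[0,0,0],"hand":0.7},{"translation":[0,0,-1],"angular":[0,0,0],"hand":0.7},{"translation":[0,0,0],"angular":[0,0,0],"hand":0.7},{"translation":[0,0,0],"angular":[0,0,0],"hand":0.7}]'; python3 st.py
python3 - <<'E'
from fit import *
s=snap('side','c2s.png',(110,260,270,440),3.5)
E
```

```text
11.2 [ 0.5778 -0.0115  0.1535] jaw -81.4 tilt [-1. -0.  0.] w 0.0737 q7 -1.61 f [-1.4 -0.1 -0.6]
time: 11.9
ee_pos: [0.5783, -0.0128, 0.0643]
eef_rot: [0.705, 0.053, -0.705, 0.053]
ft_force: [0.5, -0.1, 1.1]
width: 0.074
11.9 [ 0.5783 -0.0128  0.0643] jaw -81.4 tilt [-1.    -0.    -0.001] w 0.074 q7 -1.66 f [ 0.5 -0.1  1.1]
```

View pics/c2s.png

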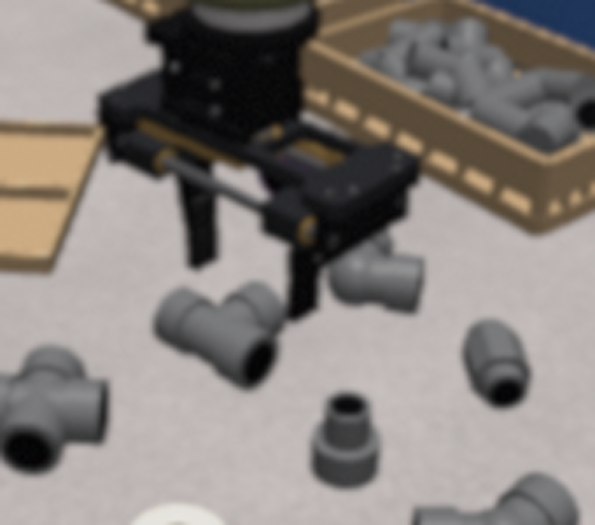

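Jaws straddle the stem collar (crop (255,300)), clear of the elbow.

```bash
python3 -m pendant '[{"translation":[0,-0.1,-1.2],"angular":[0,0,0],"hand":0.7},{"translation":[0,0,-1.2],"angular":[0,0,0],"hand":0.7},{"translation":[0,0,-1.2],"angular":[0,0,0],"hand":0.7},{"translation":[0,0,0],"angular":[0,0,0],"hand":0.7},{"translation":[0,0,0],"angular":[0,0,0],"hand":0.2},{"translation":[0,0,0],"angular":[0,0,0],"hand":-0.1},{"translation":[0,0,0],"angular":[0,0,0],"hand":-0.4},{"translation":[0,0,0],"angular":[0,0,0],"hand":-0.6},{"translation":[0,0,0],"angular":[0,0,0],"hand":-0.6},{"translation":[0,0,0],"angular":[0,0,0],"hand":-0.6},{"translation":[0,0,0],"angular":[0,0,0],"hand":-0.6},{"translation":[0,0,0],"angular":[0,0,0],"hand":-0.6}]' 25; python3 st.py
python3 -m pendant '[{"translation":[0,0,1],"angular":[0,0,0],"hand":-0.6},{"translation":[0,0,2],"angular":[0,0,0],"hand":-0.6},{"translation":[0,0,3],"angular":[0,0,0],"hand":-0.6},{"translation":[0,0,3],"angular":[0,0,0],"hand":-0.6},{"translation":[0,0,2],"angular":[0,0,0],"hand":-0.6},{"translation":[0,0,0],"angular":[0,0,0],"hand":-0.6}]'; python3 st.py
python3 - <<'E'
from fit import *
s=snap('side','c3s.png',(110,260,270,440),3.5)
E
```

```text
time: 13.15
ee_pos: [0.5779, -0.0143, 0.0276]
eef_rot: [0.705, 0.053, -0.705, 0.053]
ft_force: [0.1, -0.1, -0.1]
width: 0.0376
13.15 [ 0.5779 -0.0143  0.0276] jaw -81.4 tilt [-1.  0. -0.] w 0.0376 q7 -1.68 f [ 0.1 -0.1 -0.1]
time: 13.75
ee_pos: [0.5797, -0.0141, 0.1414]
eef_rot: [0.707, 0.053, -0.703, 0.053]
ft_force: [0.1, -0.7, -0.7]
width: 0.0376
13.75 [ 0.5797 -0.0141  0.1414] jaw -81.4 tilt [-1.     0.001 -0.006] w 0.0376 q7 -1.62 f [ 0.1 -0.7 -0.7]
```

View pics/c3s.png

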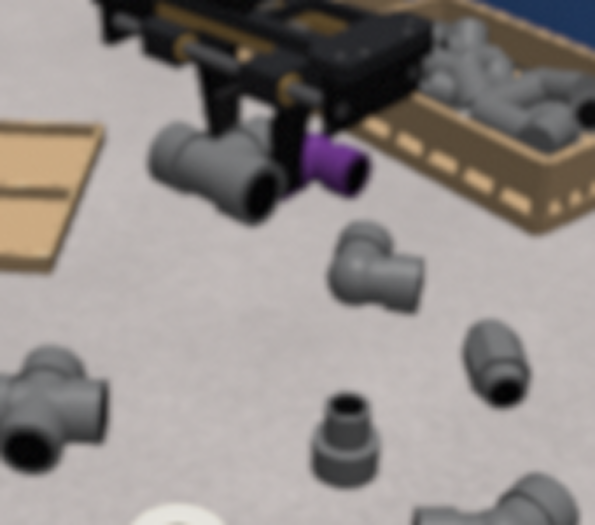

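```bash
python3 -m pendant '[{"translation":[-0.4,2.8,0],"angular":[0,0,2.9],"hand":-0.6},{"translation":[-0.4,2.8,0],"angular":[0,0,2.9],"hand":-0.6},{"translation":[-0.4,2.8,0],"angular":[0,0,2.9],"hand":-0.6},{"translation":[-0.4,2.8,0],"angular":[0,0,2.9],"hand":-0.6},{"translation":[-0.4,2.8,0],"angular":[0,0,2.9],"hand":-0.6},{"translation":[-0.4,2.8,0],"angular":[0,0,2.9],"hand":-0.6},{"translation":[-0.4,2.8,0],"angular":[0,0,2.9],"hand":-0.6},{"translation":[-0.4,2.8,0],"angular":[0,0,2.9],"hand":-0.6},{"translation":[-0.4,2.8,0],"angular":[0,0,2.9],"hand":-0.6},{"translation":[-0.4,2.8,0],"angular":[0,0,2.9],"hand":-0.6},{"translation":[-0.5,2.8,0],"angular":[0,0,2.9],"hand":-0.6},{"translation":[-0.5,2.8,0],"angular":[0,0,2.9],"hand":-0.6},{"translation":[-0.5,2.7,0],"angular":[0,0,2.8],"hand":-0.6},{"translation":[0,0,0],"angular":[0,0,0],"hand":-0.6},{"translation":[0,0,0],"angular":[0,0,0],"hand":-0.6}]'; python3 st.py
python3 -m pendant '[{"translation":[0,0,-2],"angular":[0,0,0],"hand":-0.6},{"translation":[0,0,-2],"angular":[0,0,0],"hand":-0.6},{"translation":[0,0,-2],"angular":[0,0,0],"hand":-0.6},{"translation":[0,0,0],"angular":[0,0,0],"hand":-0.6},{"translation":[0,0,0],"angular":[0,0,0],"hand":-0.6}]'; python3 st.py
python3 - <<'E'
from fit import *
t=snap('top','d1.png',(120,320,60,320),2.3);s=snap('side','d1s.png',(80,230,120,370),3)
E
```

```text
time: 15.3
ee_pos: [0.5217, 0.3493, 0.1363]
eef_rot: [-0.649, -0.278, 0.651, -0.278]
ft_force: [0.3, -0.1, -1.2]
width: 0.0376
15.3 [0.5217 0.3493 0.1363] jaw -43.7 tilt [-1.    -0.001  0.002] w 0.0376 q7 -1.67 f [ 0.3 -0.1 -1.2]
time: 15.8
ee_pos: [0.5231, 0.3478, 0.0775]
eef_rot: [-0.65, -0.277, 0.651, -0.277]
ft_force: [-0.2, -0.1, 0.1]
width: 0.0377
15.8 [0.5231 0.3478 0.0775] jaw -43.9 tilt [-1.     0.     0.001] w 0.0377 q7 -1.7 f [-0.2 -0.1  0.1]
```

View pics/d1.png

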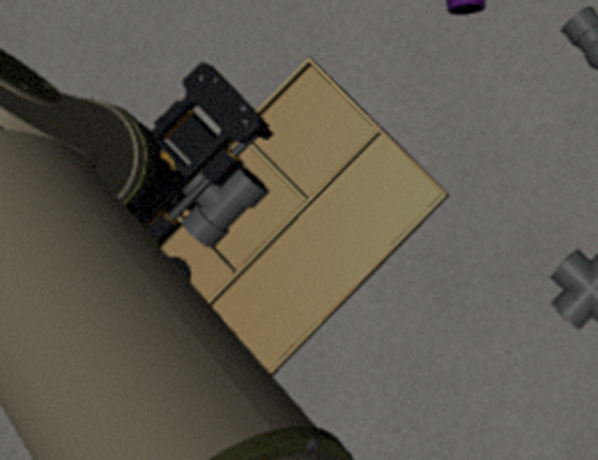

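View pics/d1s.png

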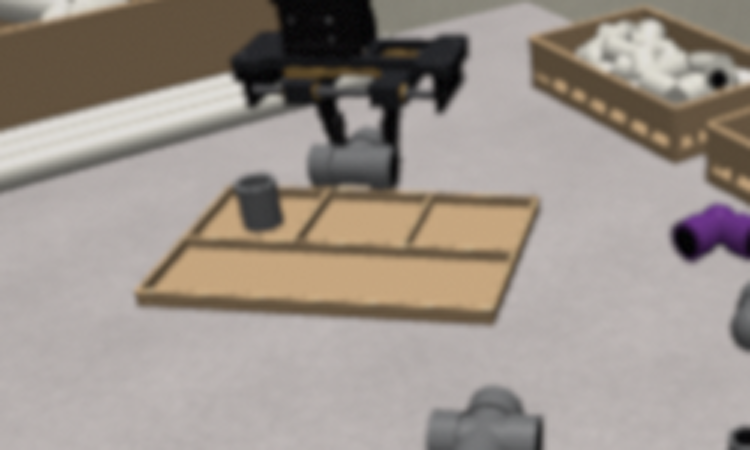

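Level and above the middle compartment. Lower and release with a partial opening.

```bash
python3 -m pendant '[{"translation":[0,0,-1.5],"angular":[0,0,0],"hand":-0.6},{"translation":[0,0,-1.2],"angular":[0,0,0],"hand":-0.6},{"translation":[0,0,-1],"angular":[0,0,0],"hand":-0.6},{"translation":[0,0,-0.8],"angular":[0,0,0],"hand":-0.6},{"translation":[0,0,0],"angular":[0,0,0],"hand":-0.6},{"translation":[0,0,0],"angular":[0,0,0],"hand":-0.6}]'; python3 st.py
python3 -m pendant '[{"translation":[0,0,0],"angular":[0,0,0],"hand":0.0},{"translation":[0,0,0],"angular":[0,0,0],"hand":0.2},{"translation":[0,0,0],"angular":[0,0,0],"hand":0.2},{"translation":[0,0,0],"angular":[0,0,0],"hand":0.2},{"translation":[0,0,1],"angular":[0,0,0],"hand":0.2},{"translation":[0,0,2],"angular":[0,0,0],"hand":0.2},{"translation":[0,0,3],"angular":[0,0,0],"hand":0.2},{"translation":[0,0,3],"angular":[0,0,0],"hand":0.2},{"translation":[0,0,3],"angular":[0,0,0],"hand":0.6}]'; python3 st.py
python3 - <<'E'
from fit import *
t=snap('top','d2.png',(120,320,60,320),2.3);s=snap('side','d2s.png',(80,230,120,370),3)
E
```

```text
time: 16.5
ee_pos: [0.5228, 0.3488, 0.0321]
eef_rot: [-0.65, -0.277, 0.651, -0.277]
ft_force: [0.4, 0.8, -0.2]
width: 0.0377
16.5 [0.5228 0.3488 0.0321] jaw -43.8 tilt [-1. -0.  0.] w 0.0377 q7 -1.73 f [ 0.4  0.8 -0.2]
time: 17.4
ee_pos: [0.5228, 0.3489, 0.1546]
eef_rot: [0.651, 0.277, -0.65, 0.277]
ft_force: [-0.0, 0.3, -0.2]
width: 0.0554
17.4 [0.5228 0.3489 0.1546] jaw -43.8 tilt [-1.     0.    -0.001] w 0.0554 q7 -1.66 f [-0.   0.3 -0.2]
```

View pics/d2s.png

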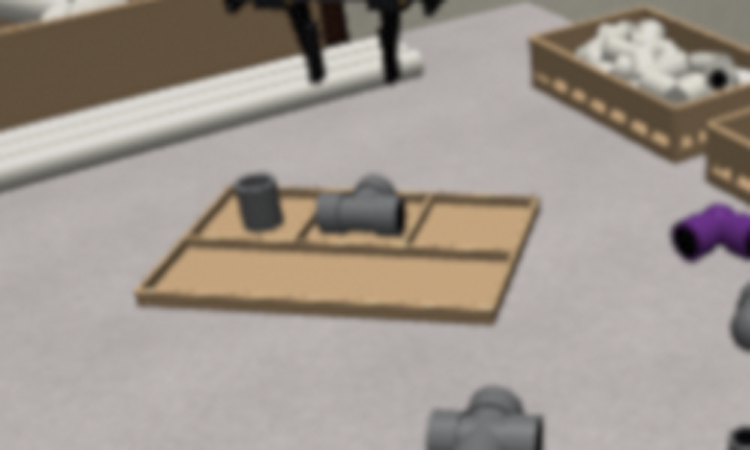

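Tee lies flat in the middle compartment. On to the elbow, gripping its +y arm collar.

```bash
python3 -m pendant '[{"translation":[1.3,-2.9,0],"angular":[0,0,-0.6],"hand":0.7},{"translation":[1.3,-2.9,0],"angular":[0,0,-0.6],"hand":0.7},{"translation":[1.3,-2.9,0],"angular":[0,0,-0.6],"hand":0.7},{"translation":[1.3,-2.9,0],"angular":[0,0,-0.6],"hand":0.7},{"translation":[1.3,-2.9,0],"angular":[0,0,-0.6],"hand":0.7},{"translation":[1.3,-2.9,0],"angular":[0,0,-0.6],"hand":0.7},{"translation":[1.3,-2.9,0],"angular":[0,0,-0.6],"hand":0.7},{"translation":[1.3,-2.9,0],"angular":[0,0,-0.6],"hand":0.7},{"translation":[1.3,-2.9,0],"angular":[0,0,-0.6],"hand":0.7},{"translation":[1.3,-2.9,0],"angular":[0,0,-0.6],"hand":0.7},{"translation":[1.4,-3.0,0],"angular":[0,0,-0.6],"hand":0.7},{"translation":[1.4,-3.1,0],"angular":[0,0,-0.6],"hand":0.7},{"translation":[0,0,0],"angular":[0,0,0],"hand":0.7},{"translation":[0,0,-3],"angular":[0,0,0],"hand":0.7},{"translation":[0,0,-3],"angular":[0,0,0],"hand":0.7},{"translation":[0,0,-3],"angular":[0,0,0],"hand":0.7},{"translation":[0,0,0],"angular":[0,0,0],"hand":0.7},{"translation":[0,0,0],"angular":[0,0,0],"hand":0.7}]'; python3 st.py
python3 - <<'E'
from fit import *
t=snap('top','e0.png',(90,320,60,360),2.3);s=snap('side','e1s.png',(90,240,290,460),3.5)
E
```

```text
time: 19.3
ee_pos: [0.6808, -0.0019, 0.0631]
eef_rot: [-0.666, -0.236, 0.667, -0.236]
ft_force: [0.2, 0.5, 0.8]
width: 0.0739
19.3 [ 0.6808 -0.0019  0.0631] jaw -51.0 tilt [-1. -0.  0.] w 0.0739 q7 -1.19 f [0.2 0.5 0.8]
```

View pics/e1s.png

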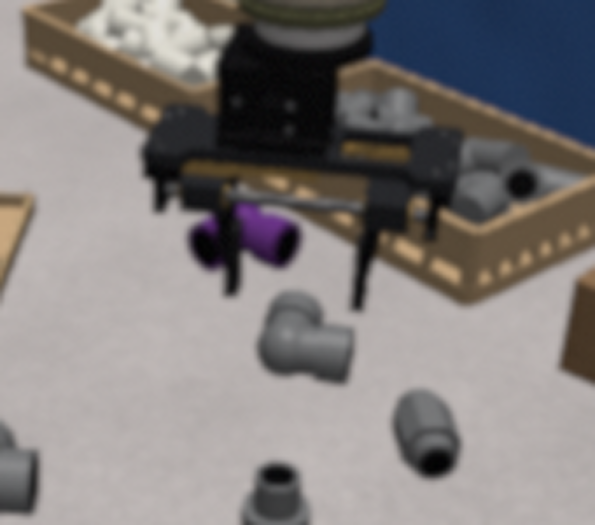

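View pics/e0.png

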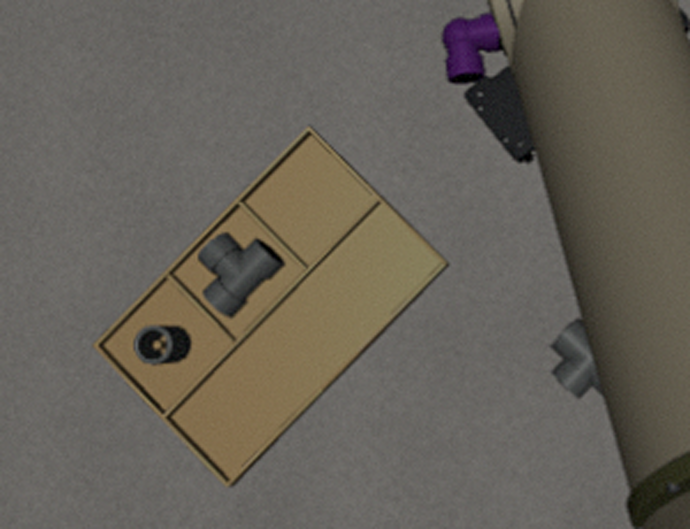

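Tee is well inside the middle compartment (crop (240,272)), and the jaws straddle the rear collar of the grey elbow. Descend and grip.

```bash
python3 -m pendant '[{"translation":[0,0,-1.2],"angular":[0,0,0],"hand":0.7},{"translation":[0,0,-1.2],"angular":[0,0,0],"hand":0.7},{"translation":[0,0,-1.1],"angular":[0,0,0],"hand":0.7},{"translation":[0,0,0],"angular":[0,0,0],"hand":0.7},{"translation":[0,0,0],"angular":[0,0,0],"hand":0.2},{"translation":[0,0,0],"angular":[0,0,0],"hand":-0.1},{"translation":[0,0,0],"angular":[0,0,0],"hand":-0.4},{"translation":[0,0,0],"angular":[0,0,0],"hand":-0.6},{"translation":[0,0,0],"angular":[0,0,0],"hand":-0.6},{"translation":[0,0,0],"angular":[0,0,0],"hand":-0.6},{"translation":[0,0,0],"angular":[0,0,0],"hand":-0.6},{"translation":[0,0,0],"angular":[0,0,0],"hand":-0.6}]'; python3 st.py
python3 -m pendant '[{"translation":[0,0,1],"angular":[0,0,0],"hand":-0.6},{"translation":[0,0,2],"angular":[0,0,0],"hand":-0.6},{"translation":[0,0,3],"angular":[0,0,0],"hand":-0.6},{"translation":[0,0,3],"angular":[0,0,0],"hand":-0.6},{"translation":[0,0,2],"angular":[0,0,0],"hand":-0.6},{"translation":[0,0,0],"angular":[0,0,0],"hand":-0.6}]'; python3 st.py
python3 - <<'E'
from fit import *
s=snap('side','e2s.png',(90,240,290,460),3.5)
E
```

```text
time: 20.6
ee_pos: [0.681, -0.0023, 0.0276]
eef_rot: [0.667, 0.236, -0.667, 0.236]
ft_force: [0.5, -0.3, 0.5]
width: 0.0378
20.6 [ 0.681  -0.0023  0.0276] jaw -51.0 tilt [-1.  0. -0.] w 0.0378 q7 -1.2 f [ 0.5 -0.3  0.5]
time: 21.2
ee_pos: [0.6827, -0.0019, 0.1419]
eef_rot: [0.669, 0.235, -0.665, 0.237]
ft_force: [-0.8, 0.4, -0.2]
width: 0.0379
21.2 [ 0.6827 -0.0019  0.1419] jaw -51.0 tilt [-1.     0.004 -0.005] w 0.0379 q7 -1.16 f [-0.8  0.4 -0.2]
```

View pics/e2s.png

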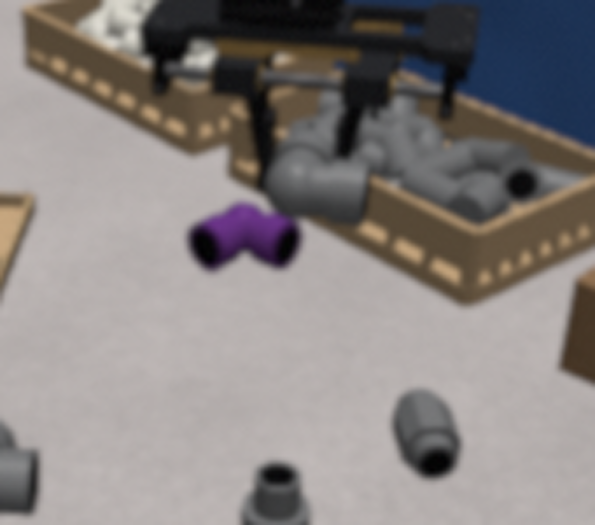

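```bash
python3 -m pendant '[{"translation":[-0.9,2.8,0],"angular":[0,0,0.7],"hand":-0.6},{"translation":[-0.9,2.8,0],"angular":[0,0,0.7],"hand":-0.6},{"translation":[-0.9,2.8,0],"angular":[0,0,0.7],"hand":-0.6},{"translation":[-0.9,2.8,0],"angular":[0,0,0.7],"hand":-0.6},{"translation":[-0.9,2.8,0],"angular":[0,0,0.7],"hand":-0.6},{"translation":[-0.9,2.8,0],"angular":[0,0,0.7],"hand":-0.6},{"translation":[-0.9,2.9,0],"angular":[0,0,0.7],"hand":-0.6},{"translation":[-0.9,2.9,0],"angular":[0,0,0.7],"hand":-0.6},{"translation":[-0.9,2.9,0],"angular":[0,0,0.7],"hand":-0.6},{"translation":[-0.9,2.9,0],"angular":[0,0,0.9],"hand":-0.6},{"translation":[0,0,-2],"angular":[0,0,0],"hand":-0.6},{"translation":[0,0,-2],"angular":[0,0,0],"hand":-0.6},{"translation":[0,0,-2],"angular":[0,0,0],"hand":-0.6},{"translation":[0,0,0],"angular":[0,0,0],"hand":-0.6},{"translation":[0,0,0],"angular":[0,0,0],"hand":-0.6}]'; python3 st.py
python3 - <<'E'
from fit import *
t=snap('top','f1.png',(120,320,60,320),2.3);s=snap('side','f1s.png',(80,230,120,370),3)
E
```

```text
time: 22.75
ee_pos: [0.5905, 0.2816, 0.0771]
eef_rot: [-0.65, -0.277, 0.651, -0.277]
ft_force: [0.5, -0.7, 0.0]
width: 0.0378
22.75 [0.5905 0.2816 0.0771] jaw -43.8 tilt [-1.    -0.001  0.001] w 0.0378 q7 -1.54 f [ 0.5 -0.7  0. ]
```

View pics/f1s.png

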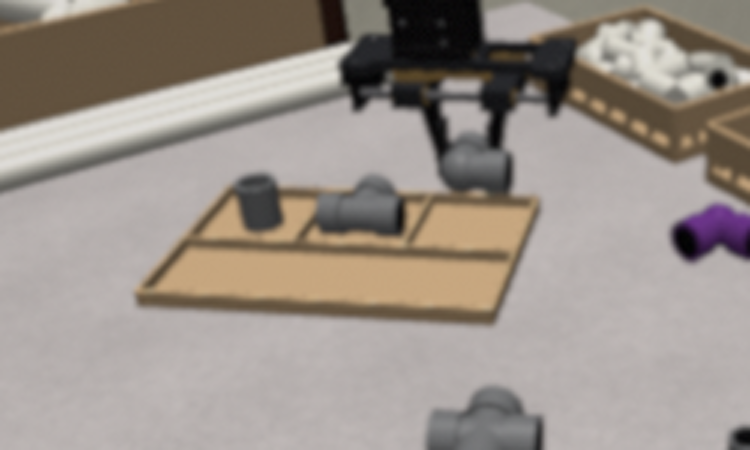

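View pics/f1.png

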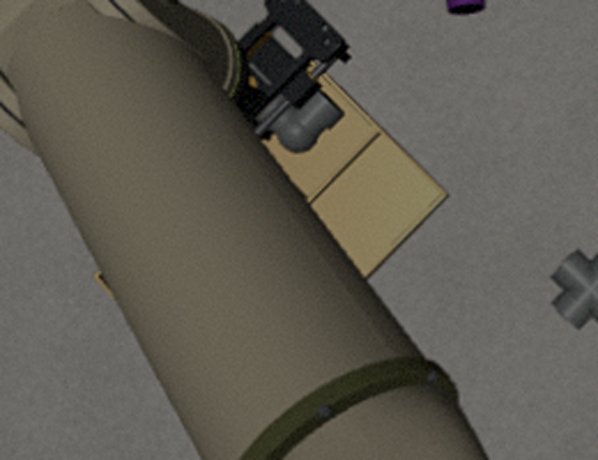

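```bash
python3 -m pendant '[{"translation":[0,0,-1.5],"angular":[0,0,0],"hand":-0.6},{"translation":[0,0,-1.2],"angular":[0,0,0],"hand":-0.6},{"translation":[0,0,-1],"angular":[0,0,0],"hand":-0.6},{"translation":[0,0,-0.8],"angular":[0,0,0],"hand":-0.6},{"translation":[0,0,0],"angular":[0,0,0],"hand":-0.6},{"translation":[0,0,0],"angular":[0,0,0],"hand":-0.6}]'; python3 st.py
python3 -m pendant '[{"translation":[0,0,0],"angular":[0,0,0],"hand":0.0},{"translation":[0,0,0],"angular":[0,0,0],"hand":0.12},{"translation":[0,0,0],"angular":[0,0,0],"hand":0.12},{"translation":[0,0,0],"angular":[0,0,0],"hand":0.12},{"translation":[0,0,1],"angular":[0,0,0],"hand":0.12},{"translation":[0,0,2],"angular":[0,0,0],"hand":0.12},{"translation":[0,0,3],"angular":[0,0,0],"hand":0.12},{"translation":[0,0,3],"angular":[0,0,0],"hand":0.12},{"translation":[0,0,3],"angular":[0,0,0],"hand":0.6}]'; python3 st.py
python3 - <<'E'
from fit import *
s=snap('side','f2s.png',(80,230,120,370),3)
E
```

```text
time: 23.45
ee_pos: [0.5908, 0.2818, 0.0321]
eef_rot: [-0.65, -0.277, 0.651, -0.277]
ft_force: [-1.6, 0.3, -0.3]
width: 0.0377
23.45 [0.5908 0.2818 0.0321] jaw -43.8 tilt [-1. -0.  0.] w 0.0377 q7 -1.57 f [-1.6  0.3 -0.3]
time: 24.35
ee_pos: [0.5908, 0.2818, 0.1547]
eef_rot: [0.651, 0.277, -0.65, 0.277]
ft_force: [-0.8, 0.1, 0.6]
width: 0.052
24.35 [0.5908 0.2818 0.1547] jaw -43.8 tilt [-1.     0.    -0.001] w 0.052 q7 -1.51 f [-0.8  0.1  0.6]
```

View pics/f2s.png

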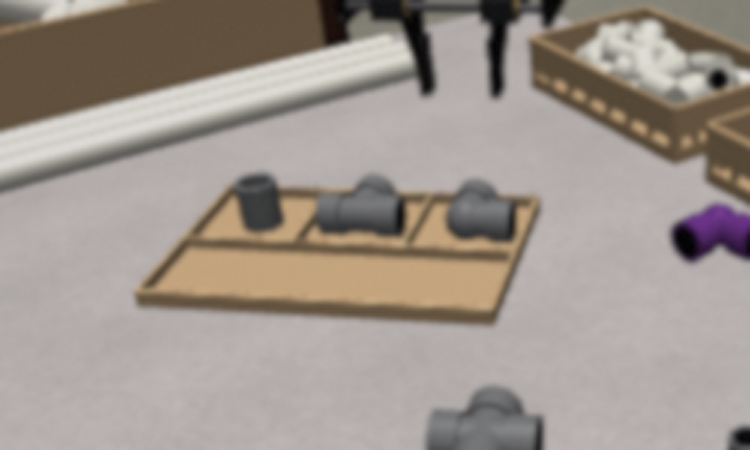

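Elbow lies flat in the far compartment. Now the union.

```bash
python3 -m pendant '[{"translation":[-0.8,-3.2,0],"angular":[0,0,2.2],"hand":0.7},{"translation":[-0.8,-3.2,0],"angular":[0,0,2.2],"hand":0.7},{"translation":[-0.8,-3.2,0],"angular":[0,0,2.2],"hand":0.7},{"translation":[-0.8,-3.2,0],"angular":[0,0,2.2],"hand":0.7},{"translation":[-0.8,-3.2,0],"angular":[0,0,2.2],"hand":0.7},{"translation":[-0.8,-3.2,0],"angular":[0,0,2.2],"hand":0.7},{"translation":[-0.8,-3.2,0],"angular":[0,0,2.2],"hand":0.7},{"translation":[-0.8,-3.2,0],"angular":[0,0,2.2],"hand":0.7},{"translation":[-0.8,-3.3,0],"angular":[0,0,2.2],"hand":0.7},{"translation":[-0.8,-3.3,0],"angular":[0,0,2.2],"hand":0.7},{"translation":[-0.8,-3.3,0],"angular":[0,0,2.2],"hand":0.7},{"translation":[-0.8,-3.3,0],"angular":[0,0,2.2],"hand":0.7},{"translation":[-0.8,-3.3,0],"angular":[0,0,2.2],"hand":0.7},{"translation":[-0.8,-3.3,0],"angular":[0,0,2.2],"hand":0.7},{"translation":[-0.8,-3.3,0],"angular":[0,0,2.2],"hand":0.7},{"translation":[-0.8,-3.3,0],"angular":[0,0,2.2],"hand":0.7},{"translation":[-0.8,-3.3,0],"angular":[0,0,2.2],"hand":0.7},{"translation":[-0.8,-3.3,0],"angular":[0,0,2.2],"hand":0.7},{"translation":[-0.8,-3.3,0],"angular":[0,0,2.4],"hand":0.7},{"translation":[-0.8,-3.2,0],"angular":[0,0,2.4],"hand":0.7}]'
python3 -m pendant '[{"translation":[0,0,-3],"angular":[0,0,0],"hand":0.7},{"translation":[0,0,-3],"angular":[0,0,0],"hand":0.7},{"translation":[0,0,-3],"angular":[0,0,0],"hand":0.7},{"translation":[0,0,0],"angular":[0,0,0],"hand":0.7},{"translation":[0,0,0],"angular":[0,0,0],"hand":0.7}]';python3 st.py
python3 - <<'E'
from fit import *
t=snap('top','g1.png',(120,320,60,320),2.3);s=snap('side','g1s.png',(200,400,300,520),3)
E
```

```text
time: 26.4
ee_pos: [0.4306, -0.3706, 0.1533]
eef_rot: [0.497, 0.503, -0.497, 0.503]
ft_force: [1.1, 0.1, -0.1]
width: 0.0742
time: 26.9
ee_pos: [0.4313, -0.3692, 0.0635]
eef_rot: [0.497, 0.503, -0.497, 0.503]
ft_force: [-0.4, -0.1, 1.4]
width: 0.0741
26.9 [ 0.4313 -0.3692  0.0635] jaw 0.6 tilt [-1.  0. -0.] w 0.0741 q7 0.45 f [-0.4 -0.1  1.4]
```

View pics/g1s.png

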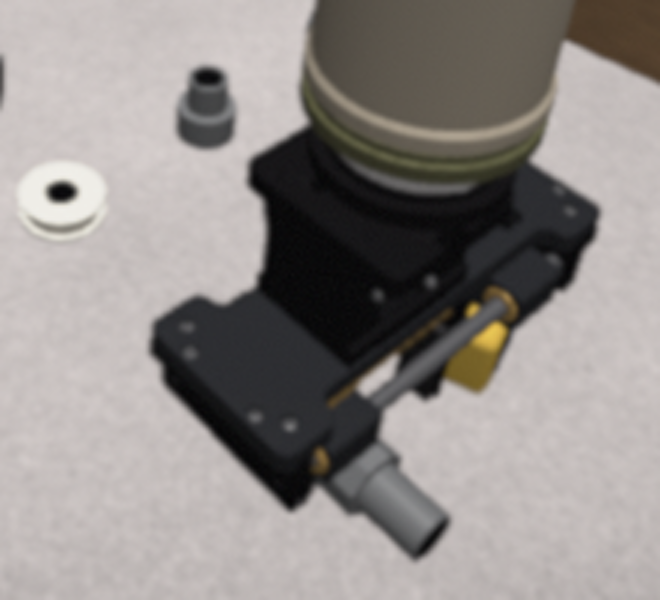

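View pics/g1.png

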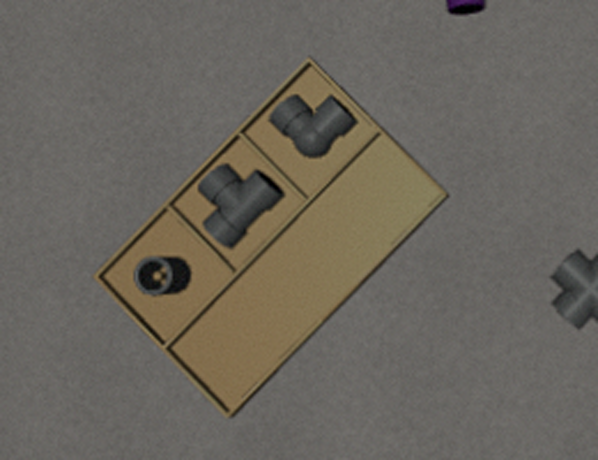

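Run:
```python
from fit import *
t=cv2.imread('pics/top0.png');s=cv2.imread('pics/side0.png')
o=[cv2.resize(t[175:215,455:495],None,fx=9,fy=9,interpolation=cv2.INTER_CUBIC),cv2.resize(s[280:335,435:490],None,fx=6.545,fy=6.545,interpolation=cv2.INTER_CUBIC)]
cv2.imwrite('pics/yel.png',np.hstack([cv2.resize(a,(360,360)) for a in o]))
```

```text
(no output)
```

View pics/yel.png

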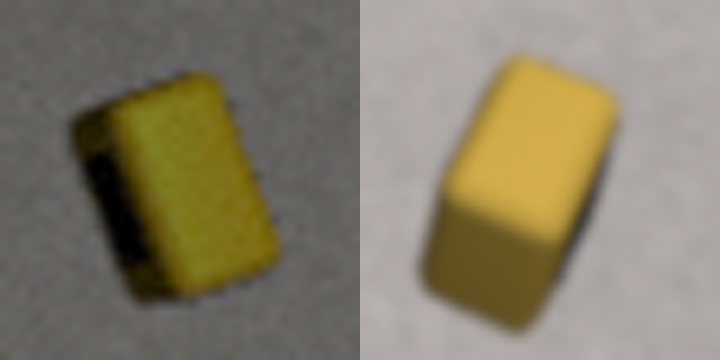

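Run:
```python
from fit import *
for z in(.02,.03,.04,.05,.06): print(z,unproj('top',(195.2,477),z).round(3),unproj('side',(302.9,461.3),z).round(3), 'near edge',unproj('top',(206.5,475),z).round(3))
```

```text
0.02 [ 0.538 -0.366  0.02 ] [ 0.551 -0.355  0.02 ] near edge [ 0.513 -0.361  0.02 ]
0.03 [ 0.538 -0.362  0.03 ] [ 0.543 -0.359  0.03 ] near edge [ 0.513 -0.357  0.03 ]
0.04 [ 0.537 -0.358  0.04 ] [ 0.535 -0.363  0.04 ] near edge [ 0.512 -0.353  0.04 ]
0.05 [ 0.536 -0.355  0.05 ] [ 0.527 -0.367  0.05 ] near edge [ 0.511 -0.35   0.05 ]
0.06 [ 0.535 -0.351  0.06 ] [ 0.519 -0.371  0.06 ] near edge [ 0.511 -0.346  0.06 ]
```

The yellow block is about 40 mm high and starts at x≈0.512, so both fingers and body clear it. Grip the union's nut.

```bash
python3 -m pendant '[{"translation":[0,0,-1.2],"angular":[0,0,0],"hand":0.6},{"translation":[0,0,-1.2],"angular":[0,0,0],"hand":0.6},{"translation":[0,0,-1.2],"angular":[0,0,0],"hand":0.6},{"translation":[0,0,0],"angular":[0,0,0],"hand":0.6},{"translation":[0,0,0],"angular":[0,0,0],"hand":0.2},{"translation":[0,0,0],"angular":[0,0,0],"hand":-0.1},{"translation":[0,0,0],"angular":[0,0,0],"hand":-0.4},{"translation":[0,0,0],"angular":[0,0,0],"hand":-0.7},{"translation":[0,0,0],"angular":[0,0,0],"hand":-0.7},{"translation":[0,0,0],"angular":[0,0,0],"hand":-0.7},{"translation":[0,0,0],"angular":[0,0,0],"hand":-0.7},{"translation":[0,0,0],"angular":[0,0,0],"hand":-0.7}]'; python3 st.py
python3 -m pendant '[{"translation":[0,0,1],"angular":[0,0,0],"hand":-0.7},{"translation":[0,0,2],"angular":[0,0,0],"hand":-0.7},{"translation":[0,0,3],"angular":[0,0,0],"hand":-0.7},{"translation":[0,0,3],"angular":[0,0,0],"hand":-0.7},{"translation":[0,0,2],"angular":[0,0,0],"hand":-0.7},{"translation":[0,0,0],"angular":[0,0,0],"hand":-0.7}]'; python3 st.py
python3 - <<'E'
from fit import *
s=snap('side','g2s.png',(150,400,280,530),2.3)
E
```

```text
time: 28.2
ee_pos: [0.4309, -0.3693, 0.0265]
eef_rot: [0.497, 0.503, -0.497, 0.503]
ft_force: [0.6, -0.3, -0.5]
width: 0.0338
28.2 [ 0.4309 -0.3693  0.0265] jaw 0.6 tilt [-1.  0. -0.] w 0.0338 q7 0.43 f [ 0.6 -0.3 -0.5]
time: 28.8
ee_pos: [0.4324, -0.3702, 0.1403]
eef_rot: [0.497, 0.501, -0.497, 0.505]
ft_force: [1.1, -0.3, -2.0]
width: 0.0339
28.8 [ 0.4324 -0.3702  0.1403] jaw 0.6 tilt [-1.     0.004  0.004] w 0.0339 q7 0.49 f [ 1.1 -0.3 -2. ]
```

View pics/g2s.png

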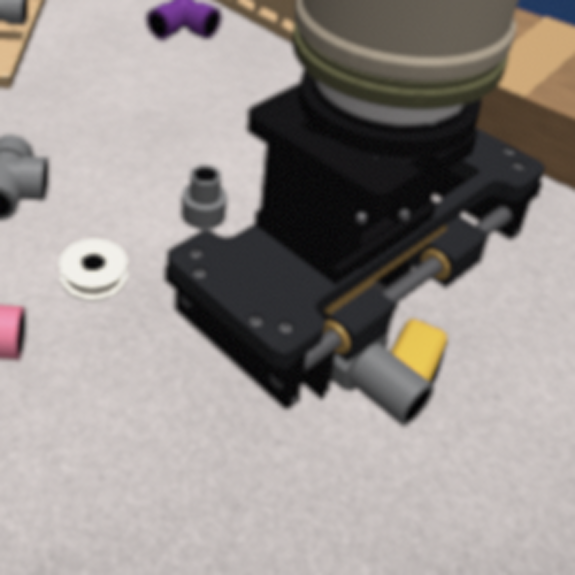

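```bash
python3 -m pendant '[{"translation":[0,2.5,0],"angular":[0,0,2.3],"hand":-0.7},{"translation":[0,3.2,0],"angular":[0,0,2.3],"hand":-0.7},{"translation":[0,3.2,0],"angular":[0,0,2.3],"hand":-0.7},{"translation":[0,3.2,0],"angular":[0,0,2.3],"hand":-0.7},{"translation":[0,3.2,0],"angular":[0,0,2.3],"hand":-0.7},{"translation":[0,3.2,0],"angular":[0,0,2.3],"hand":-0.7},{"translation":[0,3.2,0],"angular":[0,0,2.3],"hand":-0.7},{"translation":[0,3.2,0],"angular":[0,0,2.3],"hand":-0.7},{"translation":[0.1,3.2,0],"angular":[0,0,2.3],"hand":-0.7},{"translation":[0.1,3.2,0],"angular":[0,0,2.3],"hand":-0.7},{"translation":[0.1,3.2,0],"angular":[0,0,2.3],"hand":-0.7},{"translation":[0.1,3.2,0],"angular":[0,0,2.3],"hand":-0.7},{"translation":[0.1,3.2,0],"angular":[0,0,2.3],"hand":-0.7},{"translation":[0.1,3.2,0],"angular":[0,0,2.3],"hand":-0.7},{"translation":[0.1,3.2,0],"angular":[0,0,2.3],"hand":-0.7},{"translation":[0.1,3.2,0],"angular":[0,0,2.3],"hand":-0.7},{"translation":[0.1,3.2,0],"angular":[0,0,2.3],"hand":-0.7},{"translation":[0,3.2,0],"angular":[0,0,2.3],"hand":-0.7},{"translation":[0,3.2,0],"angular":[0,0,2.1],"hand":-0.7},{"translation":[0,3.2,0],"angular":[0,0,2.1],"hand":-0.7}]'
python3 -m pendant '[{"translation":[0,0,-2],"angular":[0,0,0],"hand":-0.7},{"translation":[0,0,-2],"angular":[0,0,0],"hand":-0.7},{"translation":[0,0,-1],"angular":[0,0,0],"hand":-0.7},{"translation":[0,0,0],"angular":[0,0,0],"hand":-0.7},{"translation":[0,0,0],"angular":[0,0,0],"hand":-0.7}]';python3 st.py
python3 - <<'E'
from fit import *
t=snap('top','i1.png',(120,320,60,320),2.3);s=snap('side','i1s.png',(80,230,120,370),3)
E
```

```text
time: 30.85
ee_pos: [0.4393, 0.2645, 0.1356]
eef_rot: [0.263, 0.657, -0.264, 0.656]
ft_force: [0.3, -0.9, -1.5]
width: 0.034
time: 31.35
ee_pos: [0.44, 0.2637, 0.0868]
eef_rot: [0.264, 0.656, -0.264, 0.656]
ft_force: [1.3, 0.1, -0.7]
width: 0.0336
31.35 [0.44   0.2637 0.0868] jaw 46.2 tilt [-1.  0. -0.] w 0.0336 q7 -0.14 f [ 1.3  0.1 -0.7]
```

View pics/i1s.png

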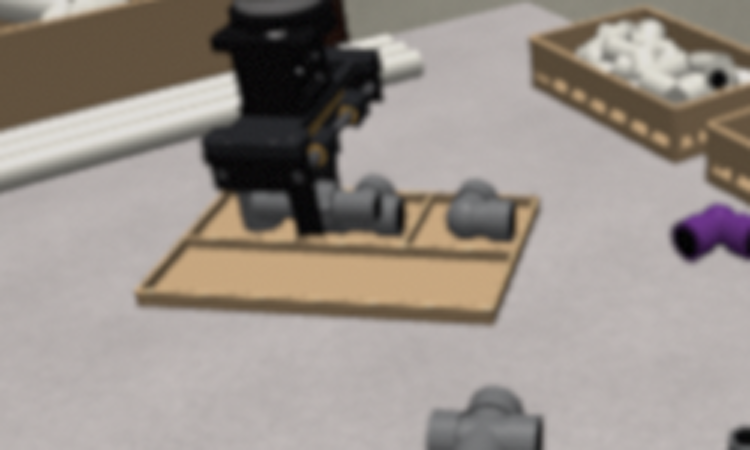

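View pics/i1.png

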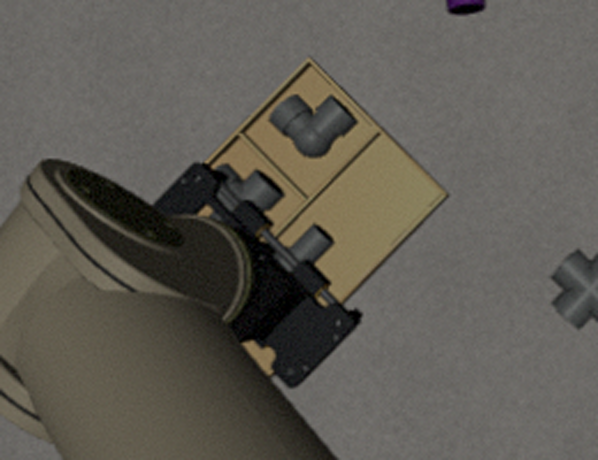

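Union is aligned over the long compartment. Lower and release.

```bash
python3 -m pendant '[{"translation":[0,0,-1.5],"angular":[0,0,0],"hand":-0.7},{"translation":[0,0,-1.5],"angular":[0,0,0],"hand":-0.7},{"translation":[0,0,-1],"angular":[0,0,0],"hand":-0.7},{"translation":[0,0,-0.9],"angular":[0,0,0],"hand":-0.7},{"translation":[0,0,-0.5],"angular":[0,0,0],"hand":-0.7},{"translation":[0,0,0],"angular":[0,0,0],"hand":-0.7},{"translation":[0,0,0],"angular":[0,0,0],"hand":-0.7}]'; python3 st.py
python3 -m pendant '[{"translation":[0,0,0],"angular":[0,0,0],"hand":-0.1},{"translation":[0,0,0],"angular":[0,0,0],"hand":0.1},{"translation":[0,0,0],"angular":[0,0,0],"hand":0.1},{"translation":[0,0,0],"angular":[0,0,0],"hand":0.1},{"translation":[0,0,1],"angular":[0,0,0],"hand":0.1},{"translation":[0,0,2],"angular":[0,0,0],"hand":0.1},{"translation":[0,0,3],"angular":[0,0,0],"hand":0.1},{"translation":[0,0,3],"angular":[0,0,0],"hand":0.1},{"translation":[0,0,3],"angular":[0,0,0],"hand":0.6}]'; python3 st.py
python3 -m pendant '[{"translation":[0,-3,1],"angular":[0,0,0],"hand":0.6},{"translation":[0,-3,1],"angular":[0,0,0],"hand":0.6},{"translation":[0,-3,1],"angular":[0,0,0],"hand":0.6},{"translation":[0,-3,0],"angular":[0,0,0],"hand":0.6},{"translation":[0,-3,0],"angular":[0,0,0],"hand":0.6},{"translation":[0,-3,0],"angular":[0,0,0],"hand":0.6},{"translation":[0,-3,0],"angular":[0,0,0],"hand":0.6},{"translation":[0,-3,0],"angular":[0,0,0],"hand":0.6},{"translation":[0,-3,0],"angular":[0,0,0],"hand":0.6},{"translation":[0,0,0],"angular":[0,0,0],"hand":0.6},{"translation":[0,0,0],"angular":[0,0,0],"hand":0.6}]'; python3 st.py
python3 - <<'E'
from fit import *
t=snap('top','j1.png');s=snap('side','j1s.png')
cv2.imwrite('pics/j1.png',np.vstack([cv2.resize(t,(640,400))[100:330,60:520]]))
cv2.imwrite('pics/j1s.png',cv2.resize(s[120:400,130:530],None,fx=1.9,fy=1.9))
cv2.imwrite('pics/j2.png',cv2.resize(t[130:310,90:270],None,fx=3.2,fy=3.2,interpolation=cv2.INTER_CUBIC))
E
```

```text
time: 32.15
ee_pos: [0.44, 0.264, 0.0328]
eef_rot: [0.264, 0.656, -0.264, 0.656]
ft_force: [0.8, 0.6, -1.4]
width: 0.0333
32.15 [0.44   0.264  0.0328] jaw 46.2 tilt [-1.  0. -0.] w 0.0333 q7 -0.2 f [ 0.8  0.6 -1.4]
time: 33.05
ee_pos: [0.4397, 0.2639, 0.1544]
eef_rot: [0.264, 0.656, -0.264, 0.656]
ft_force: [0.9, -0.1, -0.0]
width: 0.0511
33.05 [0.4397 0.2639 0.1544] jaw 46.2 tilt [-1.  0. -0.] w 0.0511 q7 -0.06 f [ 0.9 -0.1 -0. ]
time: 34.15
ee_pos: [0.44, -0.0062, 0.1831]
eef_rot: [0.264, 0.656, -0.264, 0.656]
ft_force: [-0.3, 0.8, -0.4]
width: 0.0697
34.15 [ 0.44   -0.0062  0.1831] jaw 46.1 tilt [-1.  0.  0.] w 0.0697 q7 0.71 f [-0.3  0.8 -0.4]
```

View pics/j2.png

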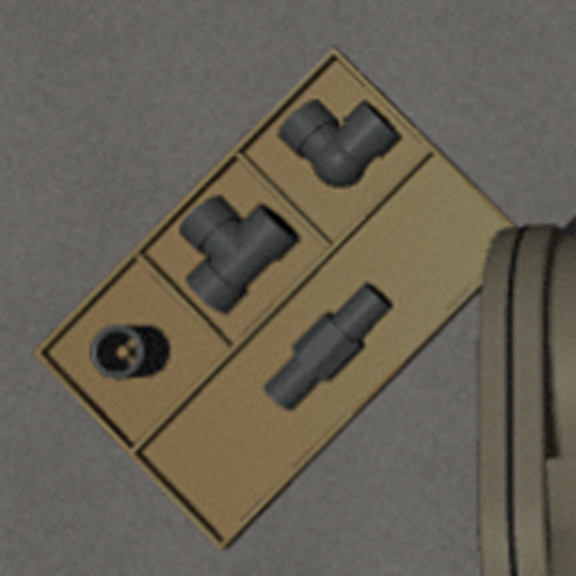

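View pics/j1s.png

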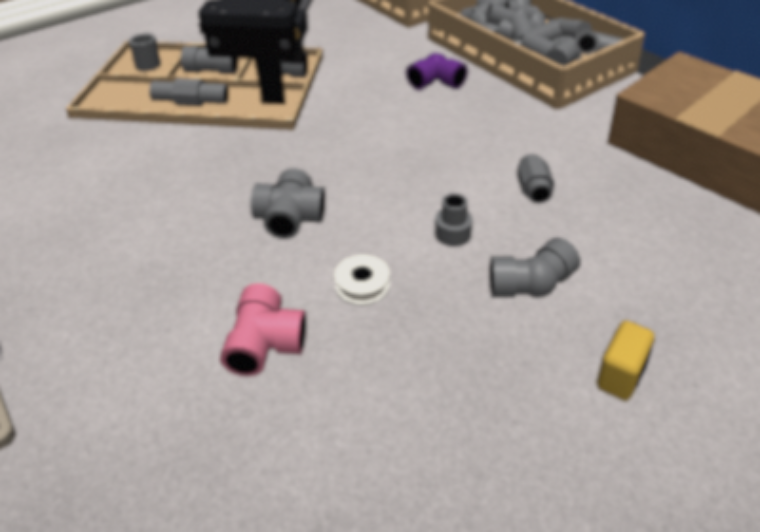

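View pics/j1.png

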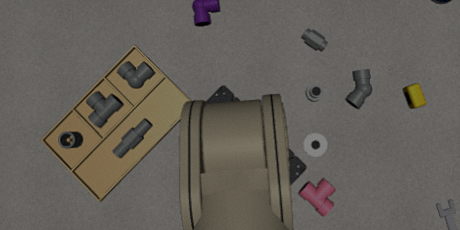

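All four parts are inside their compartments, lying flat, with the coupling over the post. The look-alikes are where they were and the arm is clear. I'll hand in.

```bash
python3 -c "
from bench import r
print(r.close_job())"
```

```text
the job is handed in; nothing more can be done
None
```

The order is packed and handed in at about 34 s of the 134 s allowed. I placed the parts in the order you listed:
- **Coupling:** standing over the post.
- **Tee:** flat in the middle square compartment.
- **Elbow:** flat in the square compartment farthest from the post.
- **Long union:** in the long compartment.

**Last checks:** the final top view shows all four parts inside their compartment walls, with the post visible through the coupling's bore. The reducer, bend, short union and cross look unmoved in the final views, as do the purple elbow and pink tee. The arm stood about 0.18 m up, touching nothing. Wrist force readings stayed at about 2 N or less wherever I read them.

**Disagreements and gaps:**
- The two cameras disagreed by about 4–5 mm in y, so I used averaged positions. That was well inside the clearances.
- The coupling measured 36 mm between the jaws instead of 38 mm, with no visible effect.
- In the last side view the gripper hid part of the tray, so the elbow's final position was checked mainly from the top view and from an earlier clear side view.

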